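# Read the candle jars' undersides and sort them

## Task

One of the two look-alike candle jars under the little shelf is fresh and has a dark ring on its underside; the other is burnt out and has a dark bar there. Take them one at a time, leaving the other where it is: hold the jar in the gripper and tip it over onto its side (or further) for a moment to read the underside, then set it down upright, without dropping it, the ring jar fully on the book and the bar jar in the wooden tray. Turn over both jars, the second one too, and do not push the plant, clock or glasses case about.

Things in the scene. Friction and masses are not known exactly. Their poses are not given: they have to be found in the camera images.
- jar_1: Candle jar with a dark ring (44 mm outer, 27 mm inner diameter, white inside) flat on its underside; seen from outside it is just like jar_2 and stands on either side of it. White ceramic, wooden lid (one rigid piece), square 58 x 58 mm, 85 mm tall, 0.32 kg. Origin: centre of the underside; z up, x and y square to its sides. In pictures only the underside tells which jar it is.
- jar_2: Candle jar with a dark bar (46 x 13 mm, through the centre) flat on its underside; seen from outside it is just like jar_1 and stands on either side of it. White ceramic, wooden lid (one rigid piece), square 58 x 58 mm, 85 mm tall, 0.32 kg. Origin: centre of the underside; z up, x and y square to its sides. In pictures only the underside tells which jar it is.
- riser: Fixed slim wooden shelf, open to front and back: board 70 mm deep (x), 390 mm long (y), from 170 to 186 mm above the dresser top, on two 16 mm end panels (inner faces at y = +-179 mm). Origin on the dresser top, mid-footprint; x points away from the robot.
- riser_front (a point): Middle of the board's lower front edge (the robot's side), 170 mm up. The jars stand upright below it, about 80 mm either side, squared to the shelf within 0.12 rad, centres 7 to 27 mm behind this edge: the board hangs over them, so a vertical gripper cannot get in. Come in tilted from the robot's side.
- book: Blue hardback book lying flat, fixed, 170 mm (x) x 130 mm (y), 28 mm thick. Origin: centre of its underside.
- book_top (a point): Centre of the book's top cover, 28 mm above the dresser top; axes as the book's.
- tray: Low open wooden tray, fixed, 130 x 130 mm outside, 120 x 120 mm inside, walls 5 mm thick, 22 mm high, floor 5 mm thick. Origin: centre of its underside.
- tray_in (a point): Centre of the tray's inner floor, 5 mm above the dresser top; axes as the tray's.
- plant: Bystander: terracotta pot 100 mm wide at the rim, 100 mm tall, with leaves up to 170 mm. Loose. Origin: centre of its underside.
- clock: Bystander: white alarm clock 45 x 100 x 90 mm. Loose. Origin: centre of its underside.
- case: Bystander: black glasses case 50 x 150 x 34 mm lying on top of the shelf. Loose. Origin: centre of its underside.
Not all that is in view belongs to the job. What is shaped like the jar_1 but green is not meant.

How it is judged:
By the outcome, as a careful person would: the job done as asked, in the order asked, and still so for the second after the job is handed in, with the robot touching nothing.
It also fails if it takes over 72 s, if anything falls off the work surface, if the arm or the gripper's body presses on something with over 40 N, if the wrist force passes 120 N, or if a joint passes its speed limit or range.

## Robot

A 6-joint arm with a two-finger parallel gripper is mounted at the origin on the work surface. World frame = base frame: x ahead of the robot, y to its left, z up, the work surface at z = 0. Lengths are in mm, angles in degrees, forces in N, time in s.
With the tool pointing down it reaches from about 350 to 850 mm from the base axis. Payload 8.1 kg.
Tool frame: the origin (TCP) lies at the very end of the fingers, on their centre line; the grasp point (between the pads) lies 19 mm behind it (r.grasp_offset is the distance from the TCP to the grasp point, in mm); z points along the fingers, y is the line along which they close (so a half turn about z gives the same grasp; the last joint's range is limited). The gripper opens to 85 mm and grips with 20 to 120 N. Pads are 22 mm wide; open, the fingers measure 114 mm over their backs; the gripper's body (76 mm by 85 mm) begins 54 mm behind the grasp point. The pads swing forward as they close: fully open they stand 13 mm farther back than shut.
Start: joints at [-69.122, 7.471, 85.268, -0, 87.261, -4.893], TCP at [260.891, -540.316, 231.292] pointing down, gripper open.
Joint ranges: [-169.43, 169.43], [-51.17, 129.36], [1.28, 143.12], [-76.62, 256.62], [0, 156.53], [-152.29, 152.29]. Speed limits (degrees/s): [136.94, 136.94, 159.86, 180, 180, 180].

## Interface

Orientations are given as [roll, pitch, yaw] about the fixed x, y, z axes, in that order (R = Rz(yaw) Ry(pitch) Rx(roll)).
In Python, from bench import r gives the robot as it stands.
- The arm moves only by the tool carry_out, never from a script. Its argument "commands" is a list of rows, each an object with "jaw": the finger opening in m, from 0 to 0.0854; "translation": the shift along the tool's x, y, z in m, a list of three; "spin": the turn about the tool's z in rad. A call has exactly 8 rows; each row shifts and turns the commanded pose from where the row before left it, along the tool's axes as they then stand; what a row does not reach is not made up. A row lasts 1/12 s, in which the tool goes at most 41.7 mm and 7.16 degrees, less where a joint would pass 70% of its speed; a pose out of reach is approached as far as the arm can. A call is refused whole if a number of a shift passes 0.0417 or a number of a turn 0.125, either way. A call with a gripper value outside its range is refused whole. The fingers move at their own pace and stop on an object; "squeeze" is the grip in N (left out, the last holds). Time passes only in rows, so rows that do not move let the fingers close, or fill a call up. It gives the time, the measured TCP pose, the force, the opening and the grip force at its end, in the units of the state.
- r.sense(): the state, without advancing time (a new reading comes with each control period).
- r.snapshot(name): name is "scene" or "side" or "wrist"; returns a dict with "pixels" (384x512x3 uint8, blue, green, red), "K" (3x3 intrinsics, pixels), "extrinsics" (4x4, takes a point from camera to world coordinates). Camera axes: x right, y down, z forward; pixel columns grow to the right and rows downward; lengths in mm; the calibration is good to about 2 mm. A picture is of the moment at which its call begins. There is no depth.
- r.hand_in(): hands the job in; it is judged then, once.
Trained networks look in a picture, given as the dict that the camera call returned (one of the last four; its "shot" number tells which), for a name from the list of things; names that differ only in an ending like _2 or _b are one class to them, and where a whole thing is asked for, a point or a joint stands for the part that bears it (a point fixed in the world has none). Each returns a list of dicts, best first, with "score" (0 to 1); they miss things now and then, are a little off and sometimes report something else, mostly with a low value. They report only what shows in the picture. A call takes as long as a camera call. They do not tell look-alikes from the thing itself.
- r.spot_in(picture, target): "xy" ([column, row] in pixels, amid what is visible of it).
- r.regions_of(picture, target): "pixels" (384x512 bool, what is visible of it) and "xy" ([column, row] in pixels, amid what is visible of it).
- r.landmark_of(picture, target): "xy" ([column, row] in pixels: a listed point, or the origin of a listed thing).
The state is a dict: "time": time; "joint_pos": joint angles; "qd": joint speeds; "joint_efforts": joint torques, N m; "tool_pos": TCP position; "tcp_rot": TCP orientation; "ft_force": force on the tool from outside, world axes, zero at the start; "wrist_torque": the same for the moment, N m; "finger_gap": finger opening in mm; "grip_force": force on a finger pad.
Only numpy, scipy, OpenCV 4.12 (cv2) and the standard library are available. Lean on these libraries where they do the work, as an engineer would, in place of code of your own. Each camera call takes 0.05 s, during which the arm holds its last target. There are 200 camera calls.

## Working session

There is one attempt and no reset: what is moved stays moved. The work goes in short steps, Python scripts to look and compute and a tool call to move; the robot and the scene stay as the last step left them, time stands still between calls to the robot, and variables do not carry over. Pictures are saved under pics/ and viewed, at most 10 in all, crops included, and the job is handed in when it is done.

Besides the shell and the picture viewer there is one more tool, called after "Request:" as name(argument=value, ...) on one line, values as JSON. carry_out: Moves the arm, as the interface text tells. Its arguments: {"type":"object","properties":{"commands":{"type":"array","items":{"type":"object","properties":{"jaw":{"type":"number"},"translation":{"type":"array","items":{"type":"number"}},"spin":{"type":"number"}}}},"squeeze":{"type":"number"}},"required":["commands"]}

```bash
ls -la; mkdir -p pics; cat > h.py <<'E'
import numpy as np, cv2
from bench import r
def ray(p,uv):
    K=np.array(p["K"]);T=np.array(p["extrinsics"])
    d=T[:3,:3]@np.linalg.solve(K,[uv[0],uv[1],1.]);return T[:3,3],d
def onz(p,uv,z):
    o,d=ray(p,uv);return o+d*(z-o[2])/d[2]
def tri(l):
    A=np.zeros((3,3));b=np.zeros(3)
    for p,uv in l:
        o,d=ray(p,uv);d=d/np.linalg.norm(d);M=np.eye(3)-np.outer(d,d);A+=M;b+=M@o
    x=np.linalg.solve(A,b);return x
def proj(p,X):
    K=np.array(p["K"]);T=np.linalg.inv(np.array(p["extrinsics"]));X=np.atleast_2d(X)
    c=(T[:3,:3]@X.T).T+T[:3,3];u=(K@c.T).T;return u[:,:2]/u[:,2:]
E
python3 - <<'E'
from h import *
np.set_printoptions(precision=1,suppress=True)
print([a for a in dir(r) if a[0]!='_'], r.sense())
ims=[]
for n in ("scene","side"):
    p=r.snapshot(n);ims.append(p["pixels"]);print(n,np.array(p["extrinsics"]))
    for t in ("jar_1","riser_front","riser","book_top","tray_in","plant","clock","case"):
        for d in r.landmark_of(p,t)[:4]: print(t,np.round(d["xy"],1),round(d["score"],2),end=' ')
        print()
cv2.imwrite("pics/a.png",cv2.resize(ims[0],(800,600)));cv2.imwrite("pics/b.png",cv2.resize(ims[1],(800,600)))
E
```

```text
total 12
drwxr-xr-x  3 agent agent 4096 Nov 29 19:12 .
drwxr-xr-x 23 root  root  4096 Nov 29 19:12 ..
drwxr-xr-x  2 agent agent 4096 Nov 29 19:12 pics
['PlanningError', 'grasp_offset', 'hand_in', 'landmark_of', 'regions_of', 'sense', 'snapshot', 'spot_in'] {'time': 0.0, 'joint_pos': array([-69.1,   7.5,  85.3,   0. ,  87.3,  -4.9]), 'qd': array([-0.1,  0.1, -0. , -0.1,  0. ,  0.1]), 'joint_efforts': array([  0. , -56.9, -50.1,  -0. ,   0. ,   0. ]), 'tool_pos': array([ 260.7, -539.8,  230.2]), 'tcp_rot': array([-179.9,   -0. ,   25.8]), 'ft_force': array([ 0.3,  0.5, -0.1]), 'wrist_torque': array([ 0., -0., -0.]), 'grip_force': 0.0, 'finger_gap': 85.1905603652876}
scene [[  -0.6    0.5   -0.6 1302.1]
 [   0.8    0.4   -0.4  549.4]
 [   0.    -0.7   -0.7 1036. ]
 [   0.     0.     0.     1. ]]
jar_1 [273.1 166.5] 0.84 jar_1 [280.6 238.5] 0.8 jar_1 [238.7 212.3] 0.76 jar_1 [176.9 226. ] 0.75 
riser_front [261.2 178.2] 0.94 

book_top [201.6 148.5] 0.66 
tray_in [394.9 267.3] 0.71 
plant [346.8 313.7] 0.79 
clock [156.1 190.1] 0.6 
case [282.4 194.2] 0.71 case [393.1 267.8] 0.55 
side [[ -0.8  -0.4   0.5 -53.5]
 [ -0.7   0.4  -0.6 733.4]
 [  0.   -0.8  -0.6 833.2]
 [  0.    0.    0.    1. ]]
jar_1 [333.7 233.6] 0.94 jar_1 [267.  206.1] 0.91 jar_1 [302.2 268. ] 0.74 jar_1 [229.  234.8] 0.63 
riser_front [249.5 170.9] 0.58 
riser [225.2 233.7] 0.73 
book_top [347.9 177.5] 0.59 
tray_in [169.3 322.3] 0.59 tray_in [347.5 175.5] 0.48 
plant [121.8 275.9] 0.57 
clock [285.9 161.5] 0.5
```

View pics/a.png

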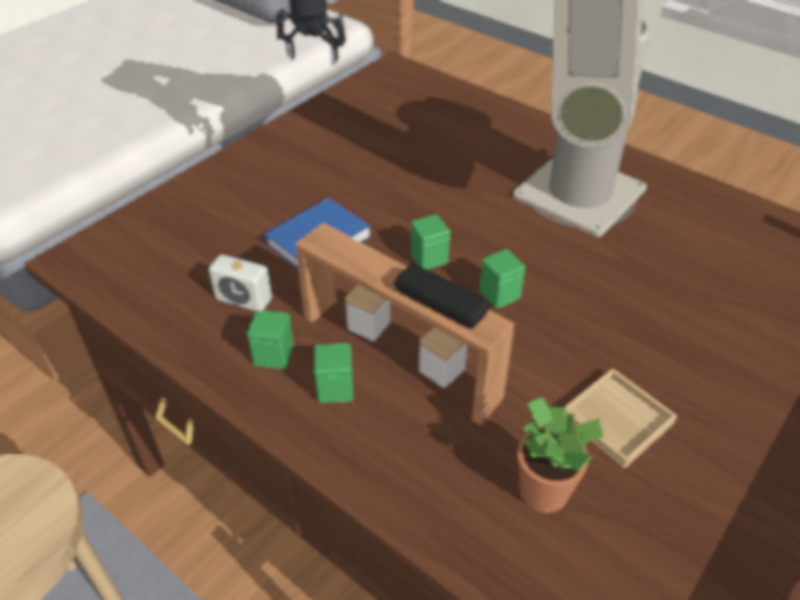

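View pics/b.png

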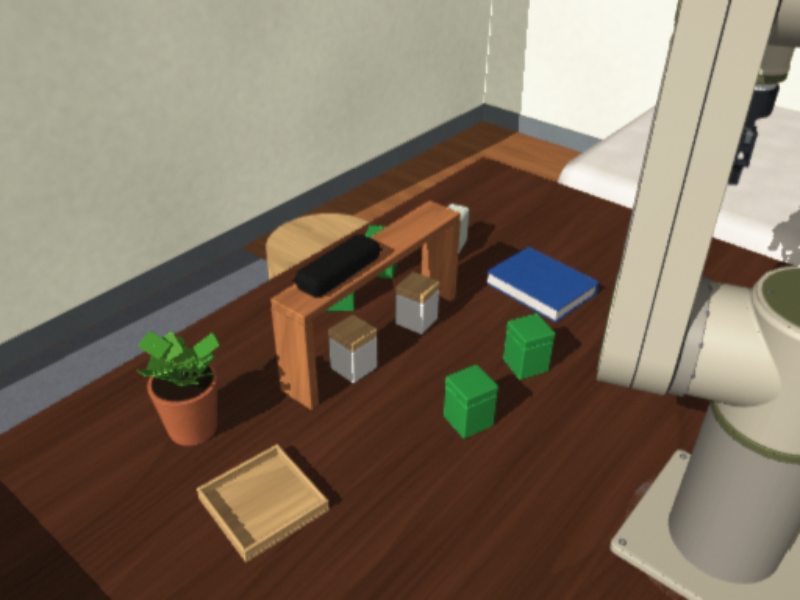

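```bash
python3 - <<'E'
from h import *
np.set_printoptions(precision=1,suppress=True)
ps=[r.snapshot(n) for n in ("scene","side")]
Z=dict(jar_1=0,riser_front=170,riser=0,book_top=28,tray_in=5,plant=0,clock=0,case=186)
for p in ps:
    for t,z in Z.items():
        print(t,[(onz(p,d["xy"],z)[:2].round(0).tolist(),round(d["score"],2)) for d in r.landmark_of(p,t)[:7]])
# corners of book, tray via regions
for p in ps:
    for t,z in (("book",28),("tray",22),("riser",186)):
        m=r.regions_of(p,t)
        if m:
            c,_=cv2.findContours(m[0]["pixels"].astype(np.uint8),cv2.RETR_EXTERNAL,cv2.CHAIN_APPROX_NONE)
            c=max(c,key=cv2.contourArea)[:,0]
            W=np.array([onz(p,q,z)[:2] for q in c],np.float32);print(t,round(m[0]["score"],2),cv2.minAreaRect(W))
E
```

```text
jar_1 [([609.0, -87.0], 0.89), ([369.0, 44.0], 0.82), ([599.0, 63.0], 0.8), ([748.0, -43.0], 0.75), ([755.0, -190.0], 0.58), ([387.0, -127.0], 0.58)]
riser_front [([582.0, -15.0], 0.67)]
riser [([501.0, 354.0], 0.72), ([441.0, -127.0], 0.32)]
book_top [([489.0, -326.0], 0.58)]
tray_in [([503.0, 347.0], 0.77)]
plant [([687.0, 332.0], 0.6), ([453.0, -121.0], 0.23)]
clock [([698.0, -327.0], 0.9)]
case [([621.0, 75.0], 0.95)]
jar_1 [([383.0, -121.0], 0.85), ([596.0, -106.0], 0.73), ([391.0, 42.0], 0.67), ([762.0, -194.0], 0.66), ([750.0, -50.0], 0.59), ([603.0, 69.0], 0.56)]
riser_front [([588.0, -8.0], 0.83)]
riser []
book_top [([492.0, -354.0], 0.86), ([460.0, -306.0], 0.23)]
tray_in [([506.0, 352.0], 0.76), ([736.0, -189.0], 0.33)]
plant [([687.0, 332.0], 0.95), ([601.0, -106.0], 0.3)]
clock [([690.0, -329.0], 0.52)]
case [([623.0, 74.0], 0.75)]
book 0.7 ((490.04693603515625, -329.49127197265625), (158.1973114013672, 189.5411834716797), 83.0233154296875)
tray 0.93 ((507.8033142089844, 353.90948486328125), (138.37591552734375, 146.55807495117188), 80.28202056884766)
riser 0.56 ((675.5579223632812, 20.0302734375), (189.4671630859375, 459.1011657714844), 0.7342413067817688)
book 0.58 ((477.2423095703125, -323.5372314453125), (161.7725372314453, 190.46743774414062), 83.100341796875)
tray 0.91 ((494.5823669433594, 359.28509521484375), (136.44993591308594, 145.60108947753906), 78.81476593017578)
riser 0.66 ((550.9957275390625, 51.867340087890625), (207.78562927246094, 519.9011840820312), 1.8293710947036743)
```

Request:
carry_out(commands=[{"translation": [0, 0, -0.04], "spin": 0.0, "jaw": 0.085}, {"translation": [0, 0, -0.04], "spin": 0.0, "jaw": 0.085}, {"translation": [0, 0, -0.04], "spin": 0.0, "jaw": 0.085}, {"translation": [0, 0, 0], "spin": 0.1, "jaw": 0.085}, {"translation": [0, 0, 0], "spin": 0.1, "jaw": 0.085}, {"translation": [0, 0, 0], "spin": 0.0, "jaw": 0.085}, {"translation": [0, 0, 0], "spin": 0.0, "jaw": 0.085}, {"translation": [0, 0, 0], "spin": 0.0, "jaw": 0.085}])

```text
time: 2.77
tool_pos: [260.8, -540.0, 350.4]
tcp_rot: [-179.9, 0.0, 14.5]
ft_force: [0.3, 0.3, -1.0]
finger_gap: 85.0
grip_force: 0.0
```

Request:
carry_out(commands=[{"translation": [0, 0, 0], "spin": 0.084, "jaw": 0.085}, {"translation": [0, 0, 0], "spin": 0.084, "jaw": 0.085}, {"translation": [0, 0, 0], "spin": 0.084, "jaw": 0.085}, {"translation": [0.021, -0.034, -0.005], "spin": 0, "jaw": 0.085}, {"translation": [0.021, -0.034, -0.005], "spin": 0, "jaw": 0.085}, {"translation": [0.021, -0.034, -0.005], "spin": 0, "jaw": 0.085}, {"translation": [0.021, -0.034, -0.005], "spin": 0, "jaw": 0.085}, {"translation": [0.021, -0.034, -0.005], "spin": 0, "jaw": 0.085}])

```text
time: 3.43
tool_pos: [366.6, -368.8, 375.8]
tcp_rot: [-179.9, 0.0, -0.0]
ft_force: [0.6, 0.6, 0.1]
finger_gap: 85.0
grip_force: 0.0
```

Request:
carry_out(commands=[{"translation": [0.021, -0.034, -0.005], "spin": 0, "jaw": 0.085}, {"translation": [0.021, -0.034, -0.005], "spin": 0, "jaw": 0.085}, {"translation": [0.021, -0.034, -0.005], "spin": 0, "jaw": 0.085}, {"translation": [0.021, -0.034, -0.005], "spin": 0, "jaw": 0.085}, {"translation": [0.021, -0.034, -0.005], "spin": 0, "jaw": 0.085}, {"translation": [0.021, -0.034, -0.005], "spin": 0, "jaw": 0.085}, {"translation": [0.021, -0.034, -0.005], "spin": 0, "jaw": 0.085}, {"translation": [0.021, -0.034, -0.005], "spin": 0, "jaw": 0.085}])

```text
time: 4.1
tool_pos: [535.3, -96.9, 416.0]
tcp_rot: [-180.0, 0.0, 0.0]
ft_force: [0.9, -1.2, -0.2]
finger_gap: 84.7
grip_force: 0.0
```

Request:
carry_out(commands=[{"translation": [0.021, -0.034, 0], "spin": 0, "jaw": 0.085}, {"translation": [0.021, -0.034, 0], "spin": 0, "jaw": 0.085}, {"translation": [0.021, -0.034, 0], "spin": 0, "jaw": 0.085}, {"translation": [0.04, 0, 0], "spin": 0, "jaw": 0.085}, {"translation": [0.04, 0, 0], "spin": 0, "jaw": 0.085}, {"translation": [0.04, 0, 0], "spin": 0, "jaw": 0.085}, {"translation": [0.04, 0, 0], "spin": 0, "jaw": 0.085}, {"translation": [0.04, 0, 0], "spin": 0, "jaw": 0.085}])

```text
time: 4.77
tool_pos: [771.0, 2.7, 415.9]
tcp_rot: [-180.0, 0.2, 0.0]
ft_force: [0.9, -0.7, 0.5]
finger_gap: 84.6
grip_force: 0.0
```

Request:
carry_out(commands=[{"translation": [0.04, 0, 0], "spin": 0, "jaw": 0.085}, {"translation": [0.04, 0, 0], "spin": 0, "jaw": 0.085}, {"translation": [0.04, 0, 0], "spin": 0, "jaw": 0.085}, {"translation": [0.04, 0, 0], "spin": 0, "jaw": 0.085}, {"translation": [0.04, 0, 0], "spin": 0, "jaw": 0.085}, {"translation": [0.04, 0, 0], "spin": 0, "jaw": 0.085}, {"translation": [0.04, 0, 0], "spin": 0, "jaw": 0.085}, {"translation": [0.04, 0, 0], "spin": 0, "jaw": 0.085}])

```text
time: 5.43
tool_pos: [897.9, 1.2, 351.6]
tcp_rot: [-180.0, -9.5, 0.0]
ft_force: [-0.9, -0.2, -0.3]
finger_gap: 85.1
grip_force: 0.0
```

```bash
python3 -c "
from bench import r;s=r.sense();print(s['joint_pos'].round(1),s['tool_pos'],s['tcp_rot'],s['time'])"
```

```text
[ -3.4  60.1   1.4   0.6 109.   86.8] [897.8979507   1.1540484 351.5660682] [-1.79975442e+02 -9.51752820e+00  2.20060063e-02] 5.4333
```

Request:
carry_out(commands=[{"translation": [0.041, 0, 0], "spin": 0, "jaw": 0.085}, {"translation": [0.041, 0, 0], "spin": 0, "jaw": 0.085}, {"translation": [0.041, 0, 0], "spin": 0, "jaw": 0.085}, {"translation": [0.041, 0, 0], "spin": 0, "jaw": 0.085}, {"translation": [0.041, 0, 0], "spin": 0, "jaw": 0.085}, {"translation": [0.041, 0, 0], "spin": 0, "jaw": 0.085}, {"translation": [0.041, 0, 0], "spin": 0, "jaw": 0.085}, {"translation": [0.041, 0, 0], "spin": 0, "jaw": 0.085}])

```text
time: 6.1
tool_pos: [994.0, 0.2, 341.7]
tcp_rot: [-180.0, -22.8, 0.0]
ft_force: [-0.0, -0.0, 0.4]
finger_gap: 85.0
grip_force: 0.0
```

```bash
python3 -c "
from bench import r;s=r.sense();print(s['joint_pos'].round(1),s['tool_pos'],s['tcp_rot'],s['time'])"
```

```text
[-3.4 62.4  1.4  1.4 93.4 86.9] [9.93970089e+02 2.43286068e-01 3.41700513e+02] [-1.79972214e+02 -2.28247515e+01  1.55210613e-02] 6.1
```

Request:
carry_out(commands=[{"translation": [0.041, 0, 0], "spin": 0, "jaw": 0.085}, {"translation": [0.041, 0, 0], "spin": 0, "jaw": 0.085}, {"translation": [0.041, 0, 0], "spin": 0, "jaw": 0.085}, {"translation": [0.041, 0, 0], "spin": 0, "jaw": 0.085}, {"translation": [0.041, 0, 0], "spin": 0, "jaw": 0.085}, {"translation": [0.041, 0, 0], "spin": 0, "jaw": 0.085}, {"translation": [0.041, 0, 0], "spin": 0, "jaw": 0.085}, {"translation": [0.041, 0, 0], "spin": 0, "jaw": 0.085}])

```text
time: 6.77
tool_pos: [1059.5, -0.4, 405.6]
tcp_rot: [-179.9, -36.4, -0.1]
ft_force: [-0.1, -0.7, -0.1]
finger_gap: 85.1
grip_force: 0.0
```

Request:
carry_out(commands=[{"translation": [0.041, 0, 0], "spin": 0, "jaw": 0.085}, {"translation": [0.041, 0, 0], "spin": 0, "jaw": 0.085}, {"translation": [0.041, 0, 0], "spin": 0, "jaw": 0.085}, {"translation": [0.041, 0, 0], "spin": 0, "jaw": 0.085}, {"translation": [0.041, 0, 0], "spin": 0, "jaw": 0.085}, {"translation": [0.041, 0, 0], "spin": 0, "jaw": 0.085}, {"translation": [0.041, 0, 0], "spin": 0, "jaw": 0.085}, {"translation": [0.041, 0, 0], "spin": 0, "jaw": 0.085}])

```text
time: 7.43
tool_pos: [1089.2, -1.0, 521.7]
tcp_rot: [-179.8, -49.2, -0.2]
ft_force: [0.3, -0.7, -0.2]
finger_gap: 85.0
grip_force: 0.0
```

```bash
python3 -c "
from bench import r;s=r.sense();print(s['joint_pos'].round(1),s['tool_pos'],s['tcp_rot'],s['time'])"
```

```text
[-3.7 56.8  1.3  2.9 72.7 86.9] [ 1.08915821e+03 -1.02719960e+00  5.21704519e+02] [-179.82928746  -49.20631328   -0.21671617] 7.4333
```

Request:
carry_out(commands=[{"translation": [0.041, 0, 0], "spin": 0, "jaw": 0.085}, {"translation": [0.041, 0, 0], "spin": 0, "jaw": 0.085}, {"translation": [0.041, 0, 0], "spin": 0, "jaw": 0.085}, {"translation": [0.041, 0, 0], "spin": 0, "jaw": 0.085}, {"translation": [0.041, 0, 0], "spin": 0, "jaw": 0.085}, {"translation": [0.041, 0, 0], "spin": 0, "jaw": 0.085}, {"translation": [0.041, 0, 0], "spin": 0, "jaw": 0.085}, {"translation": [0, 0, -0.03], "spin": 0, "jaw": 0.085}])

```text
time: 8.1
tool_pos: [1070.7, -2.0, 651.5]
tcp_rot: [-179.7, -59.3, -0.3]
ft_force: [3.1, 0.2, -2.2]
finger_gap: 85.1
grip_force: 0.0
```

```bash
python3 -c "
from bench import r;s=r.sense();print(s['joint_pos'].round(1),s['tool_pos'],s['tcp_rot'],s['time'])"
```

```text
[-4.  45.5 10.2  3.8 65.1 86.5] [1070.66382702   -1.9502843   651.51736028] [-179.71820124  -59.32520836   -0.33161704] 8.1
```

```bash
cat > kin.py <<'E'
import numpy as np
from scipy.optimize import least_squares
D=np.array([[7.47,85.27,87.26,600.0,231.0],[60.1,1.4,109,898,351.6],[62.4,1.4,93.4,994,341.7],[56.8,1.3,72.7,1089.2,521.7],[45.5,10.2,65.1,1070.7,651.5]])
q=np.radians(D[:,:3])
def fk(p,q2,q3,q5):
    a1,d1,L2,L3,e,L=p;A=q2+q3;B=A+q5
    return np.array([a1+L2*np.sin(q2)+L3*np.sin(A)-e*np.cos(A)+L*np.sin(B), d1+L2*np.cos(q2)+L3*np.cos(A)+e*np.sin(A)+L*np.cos(B)])
P=least_squares(lambda p:np.r_[(fk(p,q[:,0],q[:,1],q[:,2])-D[:,3:].T).ravel(),(p[0]-0)*.01,p[4]*.01],[0,400,450,450,0,250]).x
def ik(rr,z,th):
    S=np.radians(180-th)
    s=least_squares(lambda v:fk(P,v[0],v[1],S-v[0]-v[1])-[rr,z],np.radians([10,90])).x
    return np.degrees([s[0],s[1],S-s[0]-s[1]]).round(0),fk(P,s[0],s[1],S-s[0]-s[1]).round(0)
E
python3 - <<'E'
from kin import *
print(P.round(1),(fk(P,*q.T)-D[:,3:].T).round(1).tolist())
for rr,z in ((620,45),(560,80),(500,120),(450,200),(400,300),(500,300),(500,80)): print(rr,z,ik(rr,z,59.3))
from h import *
from scipy.optimize import minimize
np.set_printoptions(precision=2,suppress=True)
B=np.array([[x,y,z] for x in(-29,29) for y in(-29,29) for z in(0,85)],float)
for n in ("side","scene"):
    p=r.snapshot(n);cv2.imwrite(f"pics/{n}2.png",p["pixels"])
    ms=[m for m in r.regions_of(p,"jar_1")]
    hsv=cv2.cvtColor(p["pixels"],cv2.COLOR_BGR2HSV)
    for m in ms:
        M=m["pixels"].astype(bool);hue=np.median(hsv[M][:,0]);
        if 45<hue<85: continue
        def hull(v):
            c,s=np.cos(v[2]),np.sin(v[2]);X=B.copy();X[:,0]=v[0]+c*B[:,0]-s*B[:,1];X[:,1]=v[1]+s*B[:,0]+c*B[:,1]
            im=np.zeros(M.shape,np.uint8);u=proj(p,X)
            cv2.fillConvexPoly(im,cv2.convexHull((u*16).round().astype(np.int32)),1,shift=4);return im>0
        f=lambda v:-(hull(v)&M).sum()/(hull(v)|M).sum()
        x0=onz(p,m["xy"],42)[:2]
        b=min((minimize(f,[x0[0]+a,x0[1],t],method="Nelder-Mead",options=dict(initial_simplex=np.array([[x0[0]+a,x0[1],t],[x0[0]+a+10,x0[1],t],[x0[0]+a,x0[1]+10,t],[x0[0]+a,x0[1],t+.1]]))) for a in(-5,5) for t in(-.05,.05)),key=lambda o:o.fun)
        print(n,m["score"],m["xy"],M.sum(),b.x,b.fun)
E
```

```text
[  0.8 315.9 370.  554.5 -59.6 365.6] [[-0.0, -0.3, 0.3, 0.3, -0.2], [-0.0, 0.3, -0.2, 0.2, -0.3]]
620 45 (array([ -3., 141., -18.]), array([620.,  45.]))
560 80 (array([-26., 153.,  -6.]), array([560.,  80.]))
500 120 (array([-87., 174.,  34.]), array([503., 120.]))
450 200 (array([-118.,  174.,   65.]), array([481., 217.]))
400 300 (array([-166.,  178.,  109.]), array([400., 300.]))
500 300 (array([-79., 153.,  47.]), array([500., 300.]))
500 80 (array([-89., 178.,  31.]), array([500.,  80.]))
side 0.7 [226.3, 222.9] 1064 [598.27  67.93   0.16] -0.9124463519313305
side 0.63 [266.3, 195.0] 894 [ 601.58 -103.26    0.21] -0.9262720664589823
scene 0.62 [280.8, 228.2] 830 [600.66  64.43   0.05] -0.8129285014691479
scene 0.56 [235.2, 203.6] 711 [ 598.06 -102.97    0.43] -0.7772877618522602
scene 0.19 [281.6, 187.3] 1259 [489.43   6.92  -0.33] -0.4453176162409954
```

```bash
python3 - <<'E'
from kin import *
def an(rr,z,th):
    # analytic: wrist point
    S=np.radians(180-th);w=np.array([rr-P[0]-P[5]*np.sin(S),z-P[1]-P[5]*np.cos(S)])
    L3=np.hypot(P[3],P[4]);off=np.arctan2(P[4],P[3]);d=np.hypot(*w);L2=P[2]
    c=(d*d-L2**2-L3**2)/(2*L2*L3)
    if abs(c)>1:return None
    g=np.arccos(c);q2=np.arctan2(w[0],w[1])-np.arctan2(L3*np.sin(g),L2+L3*np.cos(g))
    q3=g+off
    q3=g-(-off) if False else g+off
    for q3 in (g+off,g-off):
        if np.linalg.norm(fk(P,q2,q3,S-q2-q3)-[rr,z])<2: return np.degrees([q2,q3,S-q2-q3]).round(0)
for th in (35,40,45,50,55,60):
  print(th,[(x,z,an(x,z,th)) for x,z in ((620,45),(560,60),(540,100),(620,150),(620,250))])
for th in (50,60,70):
  print(th,[(x,z,an(x,z,th)) for x,z in ((700,45),(700,300),(800,300),(800,500))])
E
```

```text
35 [(620, 45, array([ -5., 126.,  24.])), (560, 60, array([-18., 136.,  28.])), (540, 100, array([-28., 138.,  35.])), (620, 150, array([-16., 123.,  38.])), (620, 250, array([-22., 117.,  50.]))]
40 [(620, 45, array([ -7., 131.,  16.])), (560, 60, array([-21., 140.,  21.])), (540, 100, array([-32., 142.,  29.])), (620, 150, array([-19., 128.,  31.])), (620, 250, array([-26., 122.,  44.]))]
45 [(620, 45, array([ -8., 134.,   8.])), (560, 60, array([-23., 144.,  14.])), (540, 100, array([-35., 147.,  23.])), (620, 150, array([-22., 132.,  24.])), (620, 250, array([-29., 127.,  38.]))]
50 [(620, 45, array([ -7., 137.,  -0.])), (560, 60, array([-23., 147.,   6.])), (540, 100, array([-38., 151.,  17.])), (620, 150, array([-24., 137.,  17.])), (620, 250, array([-33., 131.,  31.]))]
55 [(620, 45, array([ -6., 140.,  -9.])), (560, 60, array([-22., 150.,  -3.])), (540, 100, array([-40., 155.,  10.])), (620, 150, array([-25., 140.,  10.])), (620, 250, array([-36., 136.,  25.]))]
60 [(620, 45, array([ -3., 142., -19.])), (560, 60, array([-19., 152., -13.])), (540, 100, array([-39., 158.,   1.])), (620, 150, array([-25., 144.,   1.])), (620, 250, array([-38., 140.,  18.]))]
50 [(700, 45, array([  5., 125.,  -0.])), (700, 300, array([-19., 117.,  33.])), (800, 300, array([ -3., 102.,  30.])), (800, 500, array([-6., 84., 51.]))]
60 [(700, 45, array([  9., 129., -18.])), (700, 300, array([-24., 125.,  18.])), (800, 300, array([ -6., 111.,  15.])), (800, 500, array([-12.,  95.,  37.]))]
70 [(700, 45, array([ 17., 131., -37.])), (700, 300, array([-25., 132.,   2.])), (800, 300, array([ -6., 117.,  -2.])), (800, 500, array([-16., 104.,  21.]))]
```

```bash
cat > arm.py <<'E'
from kin import P
import numpy as np
from scipy.optimize import least_squares
from scipy.spatial.transform import Rotation as Ro
LO=np.array([-169.43,-51.17,1.28,-76.62,0,-152.29]);HI=np.array([169.43,129.36,143.12,256.62,156.53,152.29])
def fk6(q,d=51.):
    q1,q2,q3,q4,q5,q6=np.radians(q);a1,d1,L2,L3,e,L=P;A=q2+q3
    w=np.array([a1+L2*np.sin(q2)+L3*np.sin(A)-e*np.cos(A),d,d1+L2*np.cos(q2)+L3*np.cos(A)+e*np.sin(A)])
    R1=Ro.from_euler('z',q1);R=R1*Ro.from_euler('ZYZYZ'[1:4],[A,q4,q5])*Ro.from_euler('z',q6+np.pi/2)
    return R1.apply(w)+L*R.apply([0,0,1]),R
def ik6(t,R,q0):
    f=lambda q:(lambda p,r_:np.r_[p-t,300*(R.inv()*r_).as_rotvec()])(*fk6(q))
    s=least_squares(f,np.clip(q0,LO+.1,HI-.1),bounds=(LO,HI));return s.x,np.abs(s.fun).max()
def tool(th,spin=0): return Ro.from_euler('xyz',[180,-th,0],degrees=True)*Ro.from_euler('z',spin,degrees=True)
E
python3 - <<'E'
from arm import *
np.set_printoptions(precision=0,suppress=True,linewidth=150)
from bench import r
s=r.sense();p,R=fk6(s['joint_pos']);print((p-s['tool_pos']).round(1),R.as_euler('xyz',degrees=True).round(1),s['tcp_rot'].round(1))
T=dict(L=(616,66,52),Lback=(560,66,70),R=(616,-102,52),Rback=(560,-102,70),tray=(520,352,60),book=(500,-335,80),air=(650,0,350))
for th in (40,46,50,55,60):
  for k,t in T.items():
    o=[]
    for sp in (0,180):
      b=min((ik6(np.array(t,float),tool(th,sp),[np.degrees(np.arctan2(t[1],t[0])),-10,130,q4,30,q6]) for q4 in(-30,30,100,180) for q6 in(90,-90,0)),key=lambda a:a[1]);o.append((b[0].round(),round(b[1],1)))
    print(th,k,*o)
E
```

```text
[ 2. -0.  0.] [-180.  -60.   -0.] [-180.  -60.   -0.]
40 L (array([  2.,  -8., 131.,  -5.,  17.,  96.]), np.float64(0.0)) (array([  2.,  -8., 131.,  -5.,  17., -84.]), np.float64(0.0))
40 Lback (array([  3., -22., 139.,  -4.,  23.,  96.]), np.float64(0.0)) (array([  3., -22., 139.,  -4.,  23., -84.]), np.float64(0.0))
40 R (array([-22.,  -7., 130.,  37.,  24.,  37.]), np.float64(0.0)) (array([ -22.,   -7.,  130.,   37.,   24., -143.]), np.float64(0.0))
40 Rback (array([-26., -20., 138.,  35.,  29.,  38.]), np.float64(0.0)) (array([ -26.,  -20.,  138.,   35.,   29., -142.]), np.float64(0.0))
40 tray (array([ 40.,  -1., 120., -36.,  36., 152.]), np.float64(21.5)) (array([ 45.,   2., 120., -48.,  37., -11.]), np.float64(0.0))
40 book (array([-59.,  -5., 124.,  48.,  48.,   3.]), np.float64(0.0)) (array([ -50.,   -8.,  123.,   31.,   44., -152.]), np.float64(37.9))
40 air (array([ -7., -23., 110.,   6.,  54.,  81.]), np.float64(0.0)) (array([ -7., -23., 110.,   6.,  54., -99.]), np.float64(0.0))
46 L (array([  2.,  -9., 135., -13.,   8., 104.]), np.float64(0.0)) (array([  2.,  -9., 135.,
[... 3036 characters left out ...]
np.float64(35.1))
60 R (array([-28.,  -3., 140., 119.,  28., -47.]), np.float64(0.0)) (array([-28.,  -3., 140., 119.,  28., 133.]), np.float64(0.0))
60 Rback (array([-35., -10., 143.,  97.,  33., -29.]), np.float64(24.2)) (array([-35., -10., 143.,  97.,  33., 151.]), np.float64(24.2))
60 tray (array([  51.,   10.,  129.,  257.,   42., -134.]), np.float64(15.8)) (array([ 51.,  10., 129., 257.,  42.,  46.]), np.float64(15.8))
60 book (array([-69.,   2., 131.,  79.,  55., -34.]), np.float64(0.0)) (array([-69.,   2., 131.,  79.,  55., 146.]), np.float64(0.0))
60 air (array([ -9., -37., 129.,  16.,  29.,  72.]), np.float64(0.0)) (array([  -9.,  -37.,  129.,   16.,   29., -108.]), np.float64(0.0))
```

Request:
carry_out(commands=[{"translation": [-0.036, 0, -0.016], "spin": 0, "jaw": 0.085}, {"translation": [-0.036, 0, -0.016], "spin": 0, "jaw": 0.085}, {"translation": [-0.036, 0, -0.016], "spin": 0, "jaw": 0.085}, {"translation": [-0.036, 0, -0.016], "spin": 0, "jaw": 0.085}, {"translation": [-0.036, 0, -0.016], "spin": 0, "jaw": 0.085}, {"translation": [-0.036, 0, -0.016], "spin": 0, "jaw": 0.085}, {"translation": [-0.036, 0, -0.016], "spin": 0, "jaw": 0.085}, {"translation": [-0.036, 0, -0.016], "spin": 0, "jaw": 0.085}])

```text
time: 8.97
tool_pos: [869.8, -1.4, 522.2]
tcp_rot: [-179.8, -59.8, -0.2]
ft_force: [-0.8, 0.4, 0.2]
finger_gap: 84.8
grip_force: 0.0
```

Request:
carry_out(commands=[{"translation": [-0.036, 0, -0.016], "spin": 0, "jaw": 0.085}, {"translation": [-0.036, 0, -0.016], "spin": 0, "jaw": 0.085}, {"translation": [-0.036, 0, -0.016], "spin": 0, "jaw": 0.085}, {"translation": [-0.036, 0, -0.016], "spin": 0, "jaw": 0.085}, {"translation": [-0.036, 0, -0.016], "spin": 0, "jaw": 0.085}, {"translation": [-0.036, 0, -0.016], "spin": 0, "jaw": 0.085}, {"translation": [-0.01, 0, -0.017], "spin": 0, "jaw": 0.085}, {"translation": [-0.01, 0, -0.017], "spin": 0, "jaw": 0.085}])

```text
time: 9.63
tool_pos: [638.0, -1.0, 382.3]
tcp_rot: [-179.8, -59.5, -0.2]
ft_force: [0.7, 0.4, 1.1]
finger_gap: 85.2
grip_force: 0.0
```

```bash
python3 -c "
from bench import r;s=r.sense();print(s['joint_pos'].round(1),s['tool_pos'],s['tcp_rot'],s['time'])"
```

```text
[ -9.3 -39.8 127.   14.4  34.5  73.4] [637.95788591  -0.96672769 382.34822601] [-179.78947455  -59.5471798    -0.18347971] 9.6333
```

Request:
carry_out(commands=[{"translation": [-0.015, 0, -0.026], "spin": 0, "jaw": 0.085}, {"translation": [-0.015, 0, -0.026], "spin": 0, "jaw": 0.085}, {"translation": [-0.015, 0, -0.026], "spin": 0, "jaw": 0.085}, {"translation": [-0.015, 0, -0.026], "spin": 0, "jaw": 0.085}, {"translation": [-0.015, 0, -0.026], "spin": 0, "jaw": 0.085}, {"translation": [-0.015, 0, -0.026], "spin": 0, "jaw": 0.085}, {"translation": [-0.015, 0, -0.026], "spin": 0, "jaw": 0.085}, {"translation": [-0.015, 0, -0.026], "spin": 0, "jaw": 0.085}])

```text
time: 10.3
tool_pos: [565.5, -2.5, 407.8]
tcp_rot: [-179.8, -54.1, -0.1]
ft_force: [0.1, 0.1, 0.7]
finger_gap: 85.2
grip_force: 0.0
```

```bash
python3 -c "
from bench import r;s=r.sense();print(s['joint_pos'].round(1),s['tool_pos'],s['tcp_rot'],s['time'])"
```

```text
[-11.6 -51.1 127.3  12.2  50.8  75.4] [565.51557945  -2.53700764 407.77397765] [-1.79849939e+02 -5.41039632e+01 -7.79083037e-02] 10.3
```

Request:
carry_out(commands=[{"translation": [-0.017, 0, -0.025], "spin": 0, "jaw": 0.085}, {"translation": [-0.017, 0, -0.025], "spin": 0, "jaw": 0.085}, {"translation": [-0.017, 0, -0.025], "spin": 0, "jaw": 0.085}, {"translation": [-0.017, 0, -0.025], "spin": 0, "jaw": 0.085}, {"translation": [-0.017, 0, -0.025], "spin": 0, "jaw": 0.085}, {"translation": [0, 0, 0], "spin": 0, "jaw": 0.085}, {"translation": [0, 0, 0], "spin": 0, "jaw": 0.085}, {"translation": [0, 0, 0], "spin": 0, "jaw": 0.085}])

```text
time: 10.97
tool_pos: [535.0, -4.9, 434.7]
tcp_rot: [-179.7, -48.8, -0.1]
ft_force: [0.4, -0.8, -0.4]
finger_gap: 85.0
grip_force: 0.0
```

```bash
python3 -c "
from bench import r;s=r.sense();print(s['joint_pos'].round(1),s['tool_pos'],s['tcp_rot'],s['time'])"
```

```text
[-12.8 -51.1 121.8  11.2  61.7  76.2] [535.01601127  -4.8878414  434.66210986] [-1.79679152e+02 -4.88157309e+01 -9.12408206e-02] 10.9667
```

```bash
python3 - <<'E'
from arm import *
np.set_printoptions(precision=0,suppress=True,linewidth=150)
for nm,y,sp,q0 in (("R",-101,0,[-20,-30,125,30,50,60]),("L",66,180,[2,-30,125,5,50,-90])):
  q=q0
  for t in ((560,y,200),(555,y,140),(560,y,110),(585,y,80),(612,y,47),(612,y,80),(590,y,100),(560,y,110)):
    for th in (47,):
      q,e=ik6(np.array(t,float),tool(th,sp),q);print(nm,t,q.round(),round(e,1))
E
```

```text
R (560, -101, 200) [-29. -39. 139.  32.  41.  45.] 0.0
R (555, -101, 140) [-29. -34. 143.  39.  35.  36.] 0.0
R (560, -101, 110) [-29. -29. 143.  44.  30.  30.] 0.0
R (585, -101, 80) [-26. -18. 139.  53.  24.  21.] 0.0
R (612, -101, 47) [-25.  -7. 135.  66.  19.   8.] 0.0
R (612, -101, 80) [-25. -13. 135.  54.  22.  21.] 0.0
R (590, -101, 100) [-26. -20. 138.  48.  26.  27.] 0.0
R (560, -101, 110) [-29. -29. 143.  44.  30.  30.] 0.0
L (560, 66, 200) [  3. -41. 140.  -4.  34. -85.] 0.0
L (555, 66, 140) [  3. -36. 143.  -6.  26. -83.] 3.1
L (560, 66, 110) [  3. -30. 143.  -7.  21. -81.] 3.6
L (585, 66, 80) [  3. -20. 141.  -9.  13. -79.] 0.0
L (612, 66, 47) [  2.  -9. 136. -18.   6. -70.] 0.0
L (612, 66, 80) [  2. -14. 136.  -9.  11. -79.] 0.0
L (590, 66, 100) [  3. -22. 140.  -7.  16. -81.] 0.0
L (560, 66, 110) [  3. -30. 143.  -7.  21. -81.] 3.6
```

Request:
carry_out(commands=[{"translation": [-0.018, 0, -0.024], "spin": 0, "jaw": 0.085}, {"translation": [-0.018, 0, -0.024], "spin": 0, "jaw": 0.085}, {"translation": [-0.022, 0.014, 0.028], "spin": 0, "jaw": 0.085}, {"translation": [-0.022, 0.014, 0.028], "spin": 0, "jaw": 0.085}, {"translation": [-0.022, 0.014, 0.028], "spin": 0, "jaw": 0.085}, {"translation": [-0.022, 0.014, 0.028], "spin": 0, "jaw": 0.085}, {"translation": [-0.022, 0.014, 0.028], "spin": 0, "jaw": 0.085}, {"translation": [-0.022, 0.014, 0.028], "spin": 0, "jaw": 0.085}])

```text
time: 11.63
tool_pos: [551.5, -90.2, 235.8]
tcp_rot: [-179.6, -46.5, -0.1]
ft_force: [1.5, 0.6, -0.6]
finger_gap: 85.5
grip_force: 0.0
```

```bash
python3 - <<'E'
from h import *
np.set_printoptions(precision=1,suppress=True)
p=r.snapshot("wrist");cv2.imwrite("pics/w1.png",p["pixels"])
print(np.array(p["extrinsics"]).round(2).tolist(),r.sense()['tool_pos'],r.sense()['tcp_rot'])
for t,z in (("jar_1",0),("riser_front",170)):
    print(t,[(np.round(d["xy"]),onz(p,d["xy"],z),round(d["score"],2)) for d in r.landmark_of(p,t)])
E
```

```text
[[0.0, -0.85, 0.52, 492.57], [-1.0, -0.0, 0.0, -90.87], [-0.0, -0.52, -0.85, 382.21], [0.0, 0.0, 0.0, 1.0]] [548.9 -90.4 225.3] [-179.3  -45.8   -0.3]
jar_1 [(array([256., 266.]), array([601.2, -95. ,   0. ]), 0.64)]
riser_front []
```

View pics/w1.png

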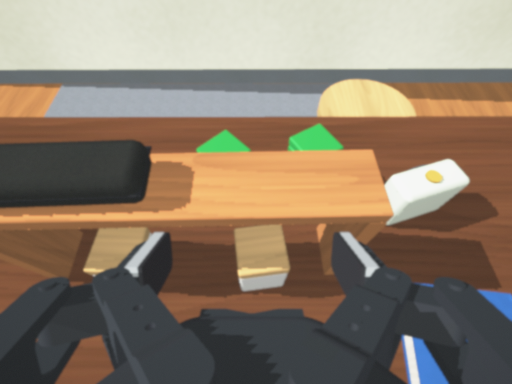

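```bash
python3 - <<'E'
from h import *
np.set_printoptions(precision=1,suppress=True)
p=r.snapshot("wrist")
for uv in ((241,277),(288,271),(235,228),(281,226)): print(uv,onz(p,uv,85))
for uv in ((243,290),(286,286)): print(uv,onz(p,uv,60))
for uv in ((0,222),(390,218)): print(uv,onz(p,uv,170))
m=r.regions_of(p,"jar_1")[0]["pixels"];ys,xs=np.where(m)
for y in range(230,292,6): print(y,xs[ys==y].min(initial=999),xs[ys==y].max(initial=0),end='; ')
E
```

```text
(241, 277) [561.  -76.9  85. ]
(288, 271) [ 567.4 -127.7   85. ]
(235, 228) [617.8 -68.5  85. ]
(281, 226) [ 620.2 -123.    85. ]
(243, 290) [552.4 -78.3  60. ]
(286, 286) [ 556.8 -127.4   60. ]
(0, 222) [587.3 127.2 170. ]
(390, 218) [ 590.5 -207.1  170. ]
230 236 284; 236 236 285; 242 237 286; 248 237 287; 254 238 288; 260 239 290; 266 239 290; 272 240 287; 278 241 284; 284 242 265; 290 999 0;
```

```bash
python3 - <<'E'
from bench import r
s=r.sense();print(s['joint_pos'].round(1),s['tool_pos'].round(1),s['tcp_rot'].round(2),s['time'],s['qd'].round(1))
E
```

```text
[-27.4 -42.8 136.6  27.8  46.7  50.5] [552.2 -89.4 239.3] [-1.7956e+02 -4.6510e+01 -1.3000e-01] 11.8833 [ 0.7 -1.5 -1.9  0.1 -0.1 -0.3]
```

Request:
carry_out(commands=[{"translation": [-0.0175, 0.0026, 0.0211], "spin": 0, "jaw": 0.085}, {"translation": [-0.0175, 0.0026, 0.0211], "spin": 0, "jaw": 0.085}, {"translation": [-0.0175, 0.0026, 0.0211], "spin": 0, "jaw": 0.085}, {"translation": [-0.0175, 0.0026, 0.0211], "spin": 0, "jaw": 0.085}, {"translation": [-0.0047, 0, 0.0152], "spin": 0, "jaw": 0.085}, {"translation": [-0.0047, 0, 0.0152], "spin": 0, "jaw": 0.085}, {"translation": [-0.0047, 0, 0.0152], "spin": 0, "jaw": 0.085}, {"translation": [0, 0, 0], "spin": 0, "jaw": 0.085}])

```text
time: 12.55
tool_pos: [589.5, -98.1, 87.5]
tcp_rot: [-179.5, -46.5, -0.0]
ft_force: [-0.5, 0.7, -0.6]
finger_gap: 84.9
grip_force: 0.0
```

```bash
python3 - <<'E'
from bench import r
import cv2
p=r.snapshot("side");cv2.imwrite("pics/s3.png",cv2.resize(p["pixels"][130:290,150:400],(750,480)))
s=r.sense();print(s['joint_pos'].round(1),s['tool_pos'].round(1),s['tcp_rot'].round(2),s['time'],s['ft_force'])
E
```

```text
[-25.9 -17.7 137.7  50.1  25.   24.2] [589.3 -98.   88.4] [-1.7952e+02 -4.6500e+01 -3.0000e-02] 12.6 [ 0.16101532  0.09061411 -0.15800592]
```

View pics/s3.png

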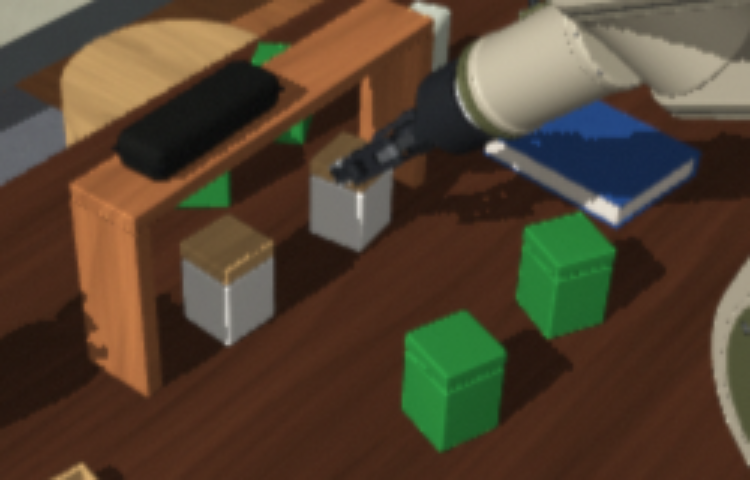

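Request:
carry_out(commands=[{"translation": [-0.0047, 0.0007, 0.0149], "spin": 0, "jaw": 0.085}, {"translation": [-0.0047, 0.0007, 0.0149], "spin": 0, "jaw": 0.085}, {"translation": [-0.0047, 0.0007, 0.0149], "spin": 0, "jaw": 0.085}, {"translation": [0, 0, 0], "spin": 0, "jaw": 0.085}, {"translation": [0, 0, 0], "spin": 0, "jaw": 0.07}, {"translation": [0, 0, 0], "spin": 0, "jaw": 0.05}, {"translation": [0, 0, 0], "spin": 0, "jaw": 0.05}, {"translation": [0, 0, 0], "spin": 0, "jaw": 0.05}], squeeze=60)

```text
time: 13.27
tool_pos: [612.2, -100.7, 49.6]
tcp_rot: [-179.6, -46.7, 0.0]
ft_force: [-3.5, 2.7, 6.3]
finger_gap: 59.8
grip_force: 62.3
```

Request:
carry_out(commands=[{"translation": [0, 0, 0], "spin": 0, "jaw": 0.05}, {"translation": [0, 0, 0], "spin": 0, "jaw": 0.05}, {"translation": [0, 0, 0], "spin": 0, "jaw": 0.05}, {"translation": [0, 0, 0], "spin": 0, "jaw": 0.05}, {"translation": [0, 0, 0], "spin": 0, "jaw": 0.05}, {"translation": [0, 0, 0], "spin": 0, "jaw": 0.05}, {"translation": [0, 0, 0], "spin": 0, "jaw": 0.05}, {"translation": [0, 0, 0], "spin": 0, "jaw": 0.05}])

```text
time: 13.93
tool_pos: [612.2, -100.7, 49.6]
tcp_rot: [-179.6, -46.7, 0.0]
ft_force: [-2.6, 2.5, 6.9]
finger_gap: 59.6
grip_force: 62.3
```

Request:
carry_out(commands=[{"translation": [0.0073, 0, -0.0069], "spin": 0, "jaw": 0.05}, {"translation": [0.0015, 0, -0.0173], "spin": 0, "jaw": 0.05}, {"translation": [0.0015, 0, -0.0173], "spin": 0, "jaw": 0.05}, {"translation": [0.0015, 0, -0.0173], "spin": 0, "jaw": 0.05}, {"translation": [0.0015, 0, -0.0173], "spin": 0, "jaw": 0.05}, {"translation": [0.016, 0, -0.0151], "spin": 0, "jaw": 0.05}, {"translation": [0.016, 0, -0.0151], "spin": 0, "jaw": 0.05}, {"translation": [0.016, 0, -0.0151], "spin": 0, "jaw": 0.05}])

```text
time: 14.6
tool_pos: [563.6, -101.8, 175.3]
tcp_rot: [-179.7, -46.4, -0.1]
ft_force: [1.1, -0.8, -2.4]
finger_gap: 59.6
grip_force: 64.4
```

```bash
python3 - <<'E'
from bench import r
s=r.sense();print(s['joint_pos'].round(1),s['tool_pos'].round(1),s['tcp_rot'].round(2),s['time'],s['ft_force'],s['finger_gap'],s['grip_force'])
E
```

```text
[-28.3 -34.4 138.6  34.1  38.3  41.6] [ 563.6 -101.8  175.3] [-1.7966e+02 -4.6390e+01 -1.1000e-01] 14.6 [ 1.1318665  -0.75058261 -2.44102814] 59.572990101047296 64.35083773336373
```

Request:
carry_out(commands=[{"translation": [0.0267, -0.004, -0.016], "spin": 0, "jaw": 0.05}, {"translation": [0.0267, -0.004, -0.016], "spin": 0, "jaw": 0.05}, {"translation": [0.0267, -0.004, -0.016], "spin": 0, "jaw": 0.05}, {"translation": [0.0267, -0.004, -0.016], "spin": 0, "jaw": 0.05}, {"translation": [0.0267, -0.004, -0.016], "spin": 0, "jaw": 0.05}, {"translation": [0, 0, 0], "spin": -0.06, "jaw": 0.05}, {"translation": [0, 0, 0], "spin": -0.12, "jaw": 0.05}, {"translation": [0, 0, 0], "spin": -0.12, "jaw": 0.05}])

```text
time: 15.27
tool_pos: [597.9, -82.4, 327.6]
tcp_rot: [162.7, -43.8, 24.6]
ft_force: [0.2, -0.1, -4.9]
finger_gap: 57.3
grip_force: 63.9
```

Request:
carry_out(commands=[{"translation": [0, 0, 0], "spin": -0.12, "jaw": 0.05}, {"translation": [0, 0, 0], "spin": -0.12, "jaw": 0.05}, {"translation": [0, 0, 0], "spin": -0.12, "jaw": 0.05}, {"translation": [0, 0, 0], "spin": -0.12, "jaw": 0.05}, {"translation": [0, 0, 0], "spin": -0.12, "jaw": 0.05}, {"translation": [0, 0, 0], "spin": -0.12, "jaw": 0.05}, {"translation": [0, 0, 0], "spin": -0.12, "jaw": 0.05}, {"translation": [0, 0, 0], "spin": -0.12, "jaw": 0.05}])

```text
time: 15.93
tool_pos: [597.5, -82.5, 326.3]
tcp_rot: [135.0, -12.8, 77.8]
ft_force: [-0.6, -0.0, -3.5]
finger_gap: 57.2
grip_force: 63.8
```

Request:
carry_out(commands=[{"translation": [0, 0, 0], "spin": -0.12, "jaw": 0.05}, {"translation": [0, 0, 0], "spin": -0.12, "jaw": 0.05}, {"translation": [0, 0, 0], "spin": -0.12, "jaw": 0.05}, {"translation": [0, 0, 0], "spin": -0.12, "jaw": 0.05}, {"translation": [0, 0, 0], "spin": -0.12, "jaw": 0.05}, {"translation": [0, 0, 0], "spin": -0.12, "jaw": 0.05}, {"translation": [0, 0, 0], "spin": -0.12, "jaw": 0.05}, {"translation": [0, 0, 0], "spin": -0.12, "jaw": 0.05}])

```text
time: 16.6
tool_pos: [597.5, -82.5, 326.3]
tcp_rot: [140.1, 26.0, 118.0]
ft_force: [0.3, -0.5, -3.3]
finger_gap: 57.7
grip_force: 63.9
```

Request:
carry_out(commands=[{"translation": [0, 0, 0], "spin": -0.12, "jaw": 0.05}, {"translation": [0, 0, 0], "spin": -0.12, "jaw": 0.05}, {"translation": [0, 0, 0], "spin": -0.12, "jaw": 0.05}, {"translation": [0, 0, 0], "spin": -0.12, "jaw": 0.05}, {"translation": [0, 0, 0], "spin": -0.12, "jaw": 0.05}, {"translation": [0, 0, 0], "spin": -0.12, "jaw": 0.05}, {"translation": [0, 0, 0], "spin": -0.12, "jaw": 0.05}, {"translation": [0, 0, 0], "spin": -0.08, "jaw": 0.05}])

```text
time: 17.27
tool_pos: [597.5, -82.5, 326.2]
tcp_rot: [179.9, 46.4, -179.7]
ft_force: [-0.3, -0.2, -3.7]
finger_gap: 57.6
grip_force: 64.0
```

```bash
python3 - <<'E'
from bench import r
import cv2
from h import *
from scipy.spatial.transform import Rotation as Ro
p=r.snapshot("scene")
s=r.sense();print(s['joint_pos'].round(1),s['tool_pos'].round(1),s['tcp_rot'].round(2),s['time'],s['finger_gap'],s['grip_force'])
R=Ro.from_euler('xyz',s['tcp_rot'],degrees=True).as_matrix();print(R.round(2))
u=proj(p,s['tool_pos']-19*R[:,2]+[50,0,0])[0].round().astype(int);print(u)
c=p["pixels"][max(0,u[1]-50):u[1]+50,u[0]-65:u[0]+65];cv2.imwrite("pics/u1.png",cv2.resize(c,None,fx=5,fy=5,interpolation=cv2.INTER_CUBIC))
E
```

```text
[ -22.7  -35.7  123.4   21.6   50.3 -120.7] [597.6 -82.5 326.3] [-179.82   46.38 -179.41] 17.3167 57.77462085089283 64.03203072259203
[[-0.69 -0.01  0.72]
 [-0.01  1.    0.  ]
 [-0.72 -0.   -0.69]]
[227 122]
```

View pics/u1.png

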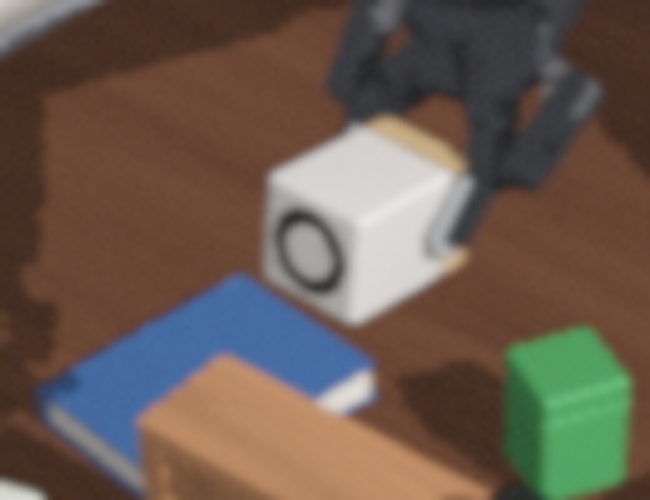

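```bash
cat > fit.py <<'E'
from h import *
from scipy.optimize import minimize
def fit(p,name,dims,x0):
    m=r.regions_of(p,name)
    if not m: return None
    M=m[0]["pixels"].astype(bool);dx,dy,dz=np.array(dims)/[2,2,1]
    B=np.array([[x,y,z] for x in(-dx,dx) for y in(-dy,dy) for z in(0,dz)],float)
    def hull(v):
        c,s=np.cos(v[2]),np.sin(v[2]);X=B.copy();X[:,0]=v[0]+c*B[:,0]-s*B[:,1];X[:,1]=v[1]+s*B[:,0]+c*B[:,1]
        im=np.zeros(M.shape,np.uint8);cv2.fillConvexPoly(im,cv2.convexHull((proj(p,X)*16).round().astype(np.int32)),1,shift=4);return im>0
    f=lambda v:-(hull(v)&M).sum()/(hull(v)|M).sum()
    o=[]
    for t in (-.15,0,.15):
        v=np.array([*x0,t]);S=np.array([v,v+[12,0,0],v+[0,12,0],v+[0,0,.1]])
        o.append(minimize(f,v,method="Nelder-Mead",options=dict(initial_simplex=S)))
    b=min(o,key=lambda a:a.fun);return b.x.round(2),round(b.fun,3),round(m[0]["score"],2)
E
python3 - <<'E'
from fit import *
for n in ("scene","side"):
    p=r.snapshot(n)
    print(n,"book",fit(p,"book",(170,130,28),(485,-330)),"tray",fit(p,"tray",(130,130,22),(500,350)))
E
```

```text
scene book (array([ 4.8089e+02, -3.4617e+02, -1.2000e-01]), np.float64(-0.58), 0.59) tray (array([ 4.9802e+02,  3.5242e+02, -2.0000e-01]), np.float64(-0.88), 0.77)
side book (array([ 4.8423e+02, -3.3853e+02, -1.0000e-01]), np.float64(-0.934), 0.91) tray (array([ 5.0313e+02,  3.5491e+02, -1.8000e-01]), np.float64(-0.952), 0.79)
```

Request:
carry_out(commands=[{"translation": [0, 0, 0], "spin": 0.06, "jaw": 0.05}, {"translation": [0, 0, 0], "spin": 0.12, "jaw": 0.05}, {"translation": [0, 0, 0], "spin": 0.12, "jaw": 0.05}, {"translation": [0, 0, 0], "spin": 0.12, "jaw": 0.05}, {"translation": [0, 0, 0], "spin": 0.12, "jaw": 0.05}, {"translation": [0, 0, 0], "spin": 0.12, "jaw": 0.05}, {"translation": [0, 0, 0], "spin": 0.12, "jaw": 0.05}, {"translation": [0, 0, 0], "spin": 0.12, "jaw": 0.05}])

```text
time: 18.28
tool_pos: [598.7, -82.2, 325.9]
tcp_rot: [140.2, 26.2, 118.4]
ft_force: [0.2, -0.2, -3.5]
finger_gap: 57.4
grip_force: 64.0
```

Request:
carry_out(commands=[{"translation": [0, 0, 0], "spin": 0.12, "jaw": 0.05}, {"translation": [0, 0, 0], "spin": 0.12, "jaw": 0.05}, {"translation": [0, 0, 0], "spin": 0.12, "jaw": 0.05}, {"translation": [0, 0, 0], "spin": 0.12, "jaw": 0.05}, {"translation": [0, 0, 0], "spin": 0.12, "jaw": 0.05}, {"translation": [0, 0, 0], "spin": 0.12, "jaw": 0.05}, {"translation": [0, 0, 0], "spin": 0.12, "jaw": 0.05}, {"translation": [0, 0, 0], "spin": 0.12, "jaw": 0.05}])

```text
time: 18.95
tool_pos: [598.7, -82.2, 325.9]
tcp_rot: [134.9, -12.6, 78.2]
ft_force: [0.3, -0.1, -4.3]
finger_gap: 57.3
grip_force: 63.9
```

Request:
carry_out(commands=[{"translation": [0, 0, 0], "spin": 0.12, "jaw": 0.05}, {"translation": [0, 0, 0], "spin": 0.12, "jaw": 0.05}, {"translation": [0, 0, 0], "spin": 0.12, "jaw": 0.05}, {"translation": [0, 0, 0], "spin": 0.12, "jaw": 0.05}, {"translation": [0, 0, 0], "spin": 0.12, "jaw": 0.05}, {"translation": [0, 0, 0], "spin": 0.12, "jaw": 0.05}, {"translation": [0, 0, 0], "spin": 0.12, "jaw": 0.05}, {"translation": [0, 0, 0], "spin": 0.12, "jaw": 0.05}])

```text
time: 19.62
tool_pos: [598.7, -82.2, 326.0]
tcp_rot: [162.5, -43.7, 25.1]
ft_force: [0.4, -0.1, -3.3]
finger_gap: 57.6
grip_force: 63.9
```

Request:
carry_out(commands=[{"translation": [0, 0, 0], "spin": 0.107, "jaw": 0.05}, {"translation": [0, 0, 0], "spin": 0.107, "jaw": 0.05}, {"translation": [0, 0, 0], "spin": 0.106, "jaw": 0.05}, {"translation": [-0.0206, 0.032, 0.0048], "spin": 0, "jaw": 0.05}, {"translation": [-0.0206, 0.032, 0.0048], "spin": 0, "jaw": 0.05}, {"translation": [-0.0206, 0.032, 0.0048], "spin": 0, "jaw": 0.05}, {"translation": [-0.0206, 0.032, 0.0048], "spin": 0, "jaw": 0.05}, {"translation": [-0.0206, 0.032, 0.0048], "spin": 0, "jaw": 0.05}])

```text
time: 20.28
tool_pos: [545.1, -243.4, 233.8]
tcp_rot: [-179.6, -46.5, -0.2]
ft_force: [0.5, -0.1, -4.1]
finger_gap: 57.5
grip_force: 65.0
```

Request:
carry_out(commands=[{"translation": [-0.0206, 0.032, 0.0048], "spin": 0, "jaw": 0.05}, {"translation": [-0.0206, 0.032, 0.0048], "spin": 0, "jaw": 0.05}, {"translation": [-0.0206, 0.032, 0.0048], "spin": 0, "jaw": 0.05}, {"translation": [0, 0, 0], "spin": 0, "jaw": 0.05}, {"translation": [0, 0, 0], "spin": 0, "jaw": 0.05}, {"translation": [0, 0, 0], "spin": 0, "jaw": 0.05}, {"translation": [0, 0, 0], "spin": 0, "jaw": 0.05}, {"translation": [0, 0, 0], "spin": 0, "jaw": 0.05}])

```text
time: 20.95
tool_pos: [514.9, -337.1, 180.5]
tcp_rot: [-179.7, -46.5, 0.1]
ft_force: [0.1, -0.4, -3.5]
finger_gap: 57.2
grip_force: 65.4
```

```bash
python3 - <<'E'
from bench import r
from fit import *
s=r.sense();print(s['joint_pos'].round(1),s['tool_pos'].round(1),s['tcp_rot'].round(2),s['time'],s['finger_gap'],s['grip_force'])
p=r.snapshot("scene");print(fit(p,"book",(170,130,28),(484,-338)))
cv2.imwrite("pics/p1.png",cv2.resize(p["pixels"][60:210,110:310],(800,600)))
E
```

```text
[-60.6 -12.6 122.6  50.3  55.6   4.8] [ 514.9 -337.1  180.5] [-1.7973e+02 -4.6510e+01  1.0000e-01] 20.95 57.21592224760025 65.43654777808115
(array([ 4.8072e+02, -3.4584e+02, -1.2000e-01]), np.float64(-0.552), 0.87)
```

View pics/p1.png

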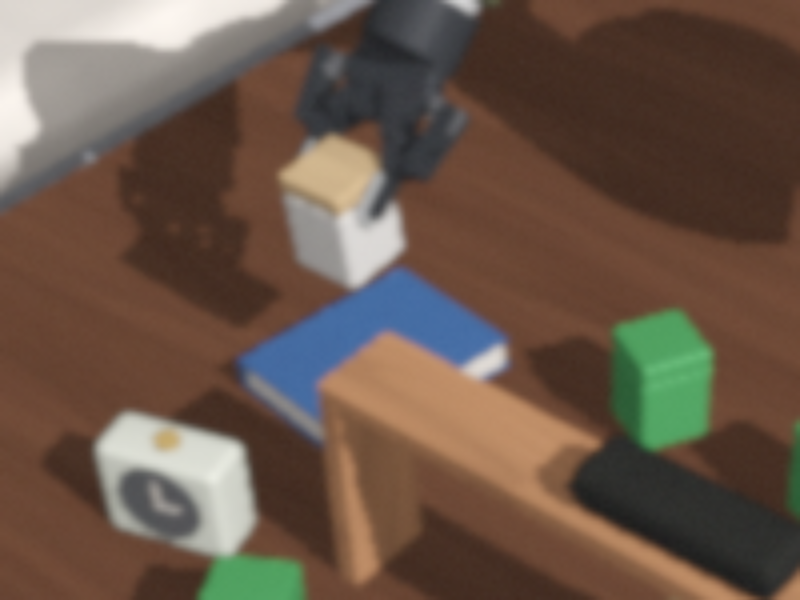

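```bash
python3 - <<'E'
from h import *
p=r.snapshot("scene")
for uv in ((211,127),(170,150),(237,145.5)): print(uv,onz(p,uv,28).round(1))
# jar bottom corner / lid
print(onz(p,(110+352/4,60+287/4),131).round(1))
E
```

```text
(211, 127) [ 388.6 -390.7   28. ]
(170, 150) [ 557.2 -410.8   28. ]
(237, 145.5) [ 406.9 -260.4   28. ]
[ 523.1 -309.   131. ]
```

Request:
carry_out(commands=[{"translation": [-0.0118, 0, 0.0112], "spin": 0, "jaw": 0.05}, {"translation": [-0.0118, 0, 0.0112], "spin": 0, "jaw": 0.05}, {"translation": [-0.0118, 0, 0.0112], "spin": 0, "jaw": 0.05}, {"translation": [-0.0118, 0, 0.0112], "spin": 0, "jaw": 0.05}, {"translation": [-0.0118, 0, 0.0112], "spin": 0, "jaw": 0.05}, {"translation": [-0.0118, 0, 0.0112], "spin": 0, "jaw": 0.05}, {"translation": [0, 0, 0], "spin": 0, "jaw": 0.05}, {"translation": [0, 0, 0], "spin": 0, "jaw": 0.05}])

```text
time: 21.77
tool_pos: [514.2, -336.7, 81.1]
tcp_rot: [-179.5, -46.4, -0.1]
ft_force: [0.1, -0.4, -4.7]
finger_gap: 57.7
grip_force: 63.9
```

Request:
carry_out(commands=[{"translation": [-0.0015, 0, 0.0014], "spin": 0, "jaw": 0.05}, {"translation": [0, 0, 0], "spin": 0, "jaw": 0.05}, {"translation": [0, 0, 0], "spin": 0, "jaw": 0.05}, {"translation": [0, 0, 0], "spin": 0, "jaw": 0.05}, {"translation": [0, 0, 0], "spin": 0, "jaw": 0.05}, {"translation": [0, 0, 0], "spin": 0, "jaw": 0.05}, {"translation": [0, 0, 0], "spin": 0, "jaw": 0.05}, {"translation": [0, 0, 0], "spin": 0, "jaw": 0.05}])

```text
time: 22.43
tool_pos: [514.1, -337.3, 79.6]
tcp_rot: [-179.6, -46.5, -0.1]
ft_force: [-0.4, 1.9, 0.3]
finger_gap: 57.5
grip_force: 64.2
```

Request:
carry_out(commands=[{"translation": [0, 0, 0], "spin": 0, "jaw": 0.065}, {"translation": [0, 0, 0], "spin": 0, "jaw": 0.085}, {"translation": [0, 0, 0], "spin": 0, "jaw": 0.085}, {"translation": [0, 0, 0], "spin": 0, "jaw": 0.085}, {"translation": [0, 0, 0], "spin": 0, "jaw": 0.085}, {"translation": [0, 0, 0], "spin": 0, "jaw": 0.085}, {"translation": [0, 0, 0], "spin": 0, "jaw": 0.085}, {"translation": [0, 0, 0], "spin": 0, "jaw": 0.085}])

```text
time: 23.1
tool_pos: [513.9, -337.2, 79.2]
tcp_rot: [-179.6, -46.4, -0.1]
ft_force: [0.3, 0.1, 0.8]
finger_gap: 85.1
grip_force: 0.0
```

Request:
carry_out(commands=[{"translation": [0.0181, 0, -0.0172], "spin": 0, "jaw": 0.085}, {"translation": [0.0181, 0, -0.0172], "spin": 0, "jaw": 0.085}, {"translation": [0.0181, 0, -0.0172], "spin": 0, "jaw": 0.085}, {"translation": [0.0181, 0, -0.0172], "spin": 0, "jaw": 0.085}, {"translation": [0.0181, 0, -0.0172], "spin": 0, "jaw": 0.085}, {"translation": [0.0181, 0, -0.0172], "spin": 0, "jaw": 0.085}, {"translation": [0.0181, 0, -0.0172], "spin": 0, "jaw": 0.085}, {"translation": [0.0127, -0.0374, 0.0011], "spin": 0, "jaw": 0.085}])

```text
time: 23.77
tool_pos: [523.5, -306.4, 268.3]
tcp_rot: [179.9, -46.7, -0.1]
ft_force: [1.1, -0.6, 0.1]
finger_gap: 85.2
grip_force: 0.0
```

Request:
carry_out(commands=[{"translation": [0.0127, -0.0374, 0.0011], "spin": 0, "jaw": 0.085}, {"translation": [0.0127, -0.0374, 0.0011], "spin": 0, "jaw": 0.085}, {"translation": [0.0127, -0.0374, 0.0011], "spin": 0, "jaw": 0.085}, {"translation": [0.0127, -0.0374, 0.0011], "spin": 0, "jaw": 0.085}, {"translation": [0.0127, -0.0374, 0.0011], "spin": 0, "jaw": 0.085}, {"translation": [0.0127, -0.0374, 0.0011], "spin": 0, "jaw": 0.085}, {"translation": [0.0127, -0.0374, 0.0011], "spin": 0, "jaw": 0.085}, {"translation": [0.0127, -0.0374, 0.0011], "spin": 0, "jaw": 0.085}])

```text
time: 24.43
tool_pos: [598.7, 0.4, 333.0]
tcp_rot: [-179.5, -46.6, -0.1]
ft_force: [0.4, -0.3, -0.2]
finger_gap: 84.9
grip_force: 0.0
```

Request:
carry_out(commands=[{"translation": [0, 0, 0], "spin": -0.06, "jaw": 0.085}, {"translation": [0, 0, 0], "spin": -0.12, "jaw": 0.085}, {"translation": [0, 0, 0], "spin": -0.12, "jaw": 0.085}, {"translation": [0, 0, 0], "spin": -0.12, "jaw": 0.085}, {"translation": [0, 0, 0], "spin": -0.12, "jaw": 0.085}, {"translation": [0, 0, 0], "spin": -0.12, "jaw": 0.085}, {"translation": [0, 0, 0], "spin": -0.12, "jaw": 0.085}, {"translation": [0, 0, 0], "spin": -0.12, "jaw": 0.085}])

```text
time: 25.1
tool_pos: [598.5, -1.4, 331.5]
tcp_rot: [140.6, -26.8, 61.8]
ft_force: [0.7, -0.5, 0.3]
finger_gap: 84.9
grip_force: 0.0
```

Request:
carry_out(commands=[{"translation": [0, 0, 0], "spin": -0.12, "jaw": 0.085}, {"translation": [0, 0, 0], "spin": -0.12, "jaw": 0.085}, {"translation": [0, 0, 0], "spin": -0.12, "jaw": 0.085}, {"translation": [0, 0, 0], "spin": -0.12, "jaw": 0.085}, {"translation": [0, 0, 0], "spin": -0.12, "jaw": 0.085}, {"translation": [0, 0, 0], "spin": -0.12, "jaw": 0.085}, {"translation": [0, 0, 0], "spin": -0.12, "jaw": 0.085}, {"translation": [0, 0, 0], "spin": -0.12, "jaw": 0.085}])

```text
time: 25.77
tool_pos: [598.5, -1.5, 331.5]
tcp_rot: [134.8, 11.9, 102.0]
ft_force: [1.2, 0.6, -0.6]
finger_gap: 85.0
grip_force: 0.0
```

Request:
carry_out(commands=[{"translation": [0, 0, 0], "spin": -0.12, "jaw": 0.085}, {"translation": [0, 0, 0], "spin": -0.12, "jaw": 0.085}, {"translation": [0, 0, 0], "spin": -0.12, "jaw": 0.085}, {"translation": [0, 0, 0], "spin": -0.12, "jaw": 0.085}, {"translation": [0, 0, 0], "spin": -0.12, "jaw": 0.085}, {"translation": [0, 0, 0], "spin": -0.12, "jaw": 0.085}, {"translation": [0, 0, 0], "spin": -0.12, "jaw": 0.085}, {"translation": [0, 0, 0], "spin": -0.12, "jaw": 0.085}])

```text
time: 26.43
tool_pos: [598.5, -1.5, 331.6]
tcp_rot: [161.5, 43.4, 154.6]
ft_force: [0.2, 0.6, -0.2]
finger_gap: 84.9
grip_force: 0.0
```

```bash
python3 - <<'E'
from fit import *
s=r.sense();print(s['joint_pos'].round(1),s['tool_pos'].round(1),s['tcp_rot'].round(2),s['time'],s['finger_gap'])
p=r.snapshot("scene")
for d in r.landmark_of(p,"jar_1"): print(onz(p,d["xy"],28).round(0),onz(p,d["xy"],0).round(0),round(d["score"],2))
E
```

```text
[ -9.5 -37.7 124.1   9.7  48.  -85. ] [598.5  -1.5 331.6] [161.53  43.38 154.6 ] 26.4333 84.90820954942974
[619.  81.  28.] [600.  68.   0.] 0.95
[759. -35.  28.] [744. -51.   0.] 0.92
[ 768. -177.   28.] [ 753. -198.    0.] 0.87
[403.  47.  28.] [378.  33.   0.] 0.68
[ 502. -334.   28.] [ 480. -358.    0.] 0.58
[ 417. -106.   28.] [ 393. -124.    0.] 0.55
```

Request:
carry_out(commands=[{"translation": [0, 0, 0], "spin": -0.107, "jaw": 0.085}, {"translation": [0, 0, 0], "spin": -0.107, "jaw": 0.085}, {"translation": [0, 0, 0], "spin": -0.106, "jaw": 0.085}, {"translation": [0.026, 0.017, 0.0144], "spin": 0, "jaw": 0.085}, {"translation": [0.026, 0.017, 0.0144], "spin": 0, "jaw": 0.085}, {"translation": [0.026, 0.017, 0.0144], "spin": 0, "jaw": 0.085}, {"translation": [0.026, 0.017, 0.0144], "spin": 0, "jaw": 0.085}, {"translation": [0, 0, 0], "spin": 0, "jaw": 0.085}])

```text
time: 27.2
tool_pos: [563.9, 69.2, 207.5]
tcp_rot: [179.2, 45.7, 179.5]
ft_force: [-1.0, -0.2, -1.5]
finger_gap: 85.3
grip_force: 0.0
```

```bash
python3 - <<'E'
from fit import *
s=r.sense();print(s['joint_pos'].round(1),s['tool_pos'].round(1),s['tcp_rot'].round(2),s['time'],s['finger_gap'])
p=r.snapshot("wrist")
cv2.imwrite("pics/w2.png",p["pixels"])
for d in r.landmark_of(p,"jar_1"): print(d["xy"],onz(p,d["xy"],0).round(0),round(d["score"],2))
p=r.snapshot("side")
for d in r.landmark_of(p,"jar_1"): print(d["xy"],onz(p,d["xy"],28).round(0),onz(p,d["xy"],0).round(0),round(d["score"],2))
E
```

```text
[  2.8 -39.1 137.6  -2.7  35.8 -85.5] [563.9  69.2 207.5] [179.18  45.74 179.49] 27.2 85.34524304112475
[92.2, 154.9] [ 759. -181.    0.] 0.93
[173.6, 149.7] [747. -49.   0.] 0.9
[250.0, 64.8] [601.  70.   0.] 0.76
[227.2, 233.2] [581.  82.  28.] [603.  59.   0.] 0.91
[333.1, 234.6] [373. -92.  28.] [ 388. -121.   -0.] 0.85
[216.9, 192.1] [724. -28.  28.] [751. -55.   0.] 0.67
[298.8, 270.4] [365.  67.  28.] [380.  44.   0.] 0.66
[346.3, 177.1] [ 484. -337.   28.] [ 502. -375.    0.] 0.6
[244.8, 171.7] [ 732. -159.   28.] [ 759. -190.    0.] 0.45
```

View pics/w2.png

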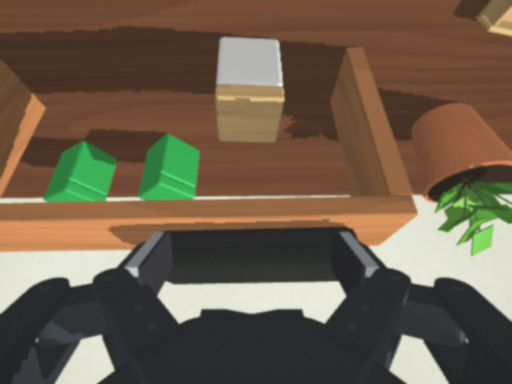

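```bash
python3 - <<'E'
from fit import *
p=r.snapshot("wrist")
for uv,z in (((217,99),85),((284,102),85),((219,138),85),((276,141),85),((218,83),66),((283,86),66),((221,38),0),((279,39),0)): print(uv,z,onz(p,uv,z).round(1))
s=r.sense();print(s['joint_pos'].round(1),s['tool_pos'].round(1),s['tcp_rot'].round(2),s['time'])
E
```

```text
(217, 99) 85 [591.1  37.4  85. ]
(284, 102) 85 [594.8  97.4  85. ]
(219, 138) 85 [644.5  33.6  85. ]
(276, 141) 85 [649.9  94.7  85. ]
(218, 83) 66 [589.7  37.5  66. ]
(283, 86) 66 [593.3  97.5  66. ]
(221, 38) 0 [588.7  37.3   0. ]
(279, 39) 0 [590.   97.2   0. ]
[  2.5 -39.2 136.7  -2.5  35.9 -86.1] [570.1  66.5 220.5] [179.36  46.67 179.6 ] 27.45
```

Request:
carry_out(commands=[{"translation": [0.016, 0.0006, 0.0159], "spin": 0, "jaw": 0.085}, {"translation": [0.016, 0.0006, 0.0159], "spin": 0, "jaw": 0.085}, {"translation": [0.016, 0.0006, 0.0159], "spin": 0, "jaw": 0.085}, {"translation": [0.016, 0.0006, 0.0159], "spin": 0, "jaw": 0.085}, {"translation": [0.0051, 0, 0.0145], "spin": 0, "jaw": 0.085}, {"translation": [0.0051, 0, 0.0145], "spin": 0, "jaw": 0.085}, {"translation": [0, 0, 0], "spin": 0, "jaw": 0.085}, {"translation": [0, 0, 0], "spin": 0, "jaw": 0.085}])

```text
time: 28.12
tool_pos: [585.3, 69.4, 100.2]
tcp_rot: [179.4, 46.4, 179.6]
ft_force: [1.0, 0.5, -0.4]
finger_gap: 84.9
grip_force: 0.0
```

```bash
python3 - <<'E'
from fit import *
s=r.sense();print(s['joint_pos'].round(1),s['tool_pos'].round(1),s['tcp_rot'].round(2),s['time'],s['ft_force'])
p=r.snapshot("wrist")
for d in r.landmark_of(p,"jar_1"): print(d["xy"],onz(p,d["xy"],0).round(0),round(d["score"],2))
s=r.sense();print(s['tool_pos'].round(1))
E
```

```text
[  2.9 -22.3 139.5  -6.3  16.5 -81.7] [585.3  69.4 100.2] [179.44  46.41 179.64] 28.1167 [ 1.03879247  0.50109846 -0.41878816]
[61.1, 207.9] [ 758. -181.    0.] 0.84
[159.1, 203.6] [746. -48.   0.] 0.75
[250.6, 124.1] [600.  70.   0.] 0.7
[585.8  69.8 101.8]
```

Request:
carry_out(commands=[{"translation": [0.0047, 0, 0.0143], "spin": 0, "jaw": 0.085}, {"translation": [0.0047, 0, 0.0143], "spin": 0, "jaw": 0.085}, {"translation": [0.0047, 0, 0.0143], "spin": 0, "jaw": 0.085}, {"translation": [0.0047, 0, 0.0143], "spin": 0, "jaw": 0.085}, {"translation": [0, 0, 0], "spin": 0, "jaw": 0.085}, {"translation": [0, 0, 0], "spin": 0, "jaw": 0.085}, {"translation": [0, 0, 0], "spin": 0, "jaw": 0.07}, {"translation": [0, 0, 0], "spin": 0, "jaw": 0.05}])

```text
time: 28.88
tool_pos: [613.9, 70.7, 48.7]
tcp_rot: [179.4, 46.6, 179.7]
ft_force: [-0.2, -4.3, 1.9]
finger_gap: 63.3
grip_force: 1.5
```

Request:
carry_out(commands=[{"translation": [0, 0, 0], "spin": 0, "jaw": 0.05}, {"translation": [0, 0, 0], "spin": 0, "jaw": 0.05}, {"translation": [0, 0, 0], "spin": 0, "jaw": 0.05}, {"translation": [0, 0, 0], "spin": 0, "jaw": 0.05}, {"translation": [0, 0, 0], "spin": 0, "jaw": 0.05}, {"translation": [0, 0, 0], "spin": 0, "jaw": 0.05}, {"translation": [0, 0, 0], "spin": 0, "jaw": 0.05}, {"translation": [0, 0, 0], "spin": 0, "jaw": 0.05}])

```text
time: 29.55
tool_pos: [614.3, 70.8, 49.0]
tcp_rot: [179.5, 46.7, 179.8]
ft_force: [-8.7, -1.5, 12.0]
finger_gap: 57.5
grip_force: 66.5
```

```bash
python3 - <<'E'
from fit import *
s=r.sense();print(s['joint_pos'].round(1),s['tool_pos'].round(1),s['tcp_rot'].round(2),s['time'],s['ft_force'])
E
```

```text
[  2.8  -7.9 135.2 -15.4   6.3 -72.6] [614.3  70.8  49. ] [179.46  46.65 179.77] 29.55 [-8.68584016 -1.47475545 12.00428693]
```

Request:
carry_out(commands=[{"translation": [-0.0073, 0, -0.0069], "spin": 0, "jaw": 0.05}, {"translation": [-0.0013, 0, -0.0171], "spin": 0, "jaw": 0.05}, {"translation": [-0.0013, 0, -0.0171], "spin": 0, "jaw": 0.05}, {"translation": [-0.0013, 0, -0.0171], "spin": 0, "jaw": 0.05}, {"translation": [-0.0013, 0, -0.0171], "spin": 0, "jaw": 0.05}, {"translation": [0, 0, 0], "spin": 0, "jaw": 0.05}, {"translation": [0, 0, 0], "spin": 0, "jaw": 0.05}, {"translation": [0, 0, 0], "spin": 0, "jaw": 0.05}])

```text
time: 30.22
tool_pos: [566.9, 70.3, 107.0]
tcp_rot: [179.5, 46.4, 179.8]
ft_force: [0.5, 1.3, -1.8]
finger_gap: 57.3
grip_force: 65.4
```

```bash
python3 - <<'E'
from fit import *
s=r.sense();print(s['joint_pos'].round(1),s['tool_pos'].round(1),s['tcp_rot'].round(2),s['time'],s['ft_force'],s['finger_gap'])
E
```

```text
[  3.1 -27.7 142.3  -5.8  19.1 -82.2] [566.9  70.3 107. ] [179.46  46.42 179.77] 30.2167 [ 0.47230758  1.27838749 -1.82960664] 57.32446437382457
```

Request:
carry_out(commands=[{"translation": [-0.0045, 0, -0.0084], "spin": 0, "jaw": 0.05}, {"translation": [-0.0045, 0, -0.0084], "spin": 0, "jaw": 0.05}, {"translation": [-0.0087, 0, -0.009], "spin": 0, "jaw": 0.05}, {"translation": [-0.0087, 0, -0.009], "spin": 0, "jaw": 0.05}, {"translation": [-0.0174, 0, -0.0179], "spin": 0, "jaw": 0.05}, {"translation": [-0.0174, 0, -0.0179], "spin": 0, "jaw": 0.05}, {"translation": [0, 0, 0], "spin": 0, "jaw": 0.05}, {"translation": [0, 0, 0], "spin": 0, "jaw": 0.05}])

```text
time: 30.88
tool_pos: [559.1, 69.5, 201.5]
tcp_rot: [179.5, 46.5, 179.7]
ft_force: [-0.6, 0.3, -3.0]
finger_gap: 57.4
grip_force: 65.4
```

```bash
python3 - <<'E'
from fit import *
s=r.sense();print(s['joint_pos'].round(1),s['tool_pos'].round(1),s['tcp_rot'].round(2),s['time'],s['ft_force'],s['finger_gap'])
E
```

```text
[  3.1 -40.5 139.4  -3.3  34.6 -85. ] [559.1  69.5 201.5] [179.46  46.54 179.75] 30.8833 [-0.61626562  0.27762377 -2.98754903] 57.38373808662212
```

Request:
carry_out(commands=[{"translation": [-0.0304, 0, -0.0148], "spin": 0, "jaw": 0.05}, {"translation": [-0.0304, 0, -0.0148], "spin": 0, "jaw": 0.05}, {"translation": [-0.0304, 0, -0.0148], "spin": 0, "jaw": 0.05}, {"translation": [-0.0304, 0, -0.0148], "spin": 0, "jaw": 0.05}, {"translation": [0, 0, 0], "spin": 0.06, "jaw": 0.05}, {"translation": [0, 0, 0], "spin": 0.12, "jaw": 0.05}, {"translation": [0, 0, 0], "spin": 0.12, "jaw": 0.05}, {"translation": [0, 0, 0], "spin": 0.12, "jaw": 0.05}])

```text
time: 31.55
tool_pos: [598.7, 68.7, 324.9]
tcp_rot: [156.4, 40.8, 146.7]
ft_force: [0.2, -0.6, -2.3]
finger_gap: 57.6
grip_force: 65.2
```

Request:
carry_out(commands=[{"translation": [0, 0, 0], "spin": 0.12, "jaw": 0.05}, {"translation": [0, 0, 0], "spin": 0.12, "jaw": 0.05}, {"translation": [0, 0, 0], "spin": 0.12, "jaw": 0.05}, {"translation": [0, 0, 0], "spin": 0.12, "jaw": 0.05}, {"translation": [0, 0, 0], "spin": 0.12, "jaw": 0.05}, {"translation": [0, 0, 0], "spin": 0.12, "jaw": 0.05}, {"translation": [0, 0, 0], "spin": 0.12, "jaw": 0.05}, {"translation": [0, 0, 0], "spin": 0.12, "jaw": 0.05}])

```text
time: 32.22
tool_pos: [598.6, 68.7, 324.8]
tcp_rot: [134.3, 7.3, 97.5]
ft_force: [0.2, 0.2, -2.8]
finger_gap: 57.6
grip_force: 65.2
```

Request:
carry_out(commands=[{"translation": [0, 0, 0], "spin": 0.12, "jaw": 0.05}, {"translation": [0, 0, 0], "spin": 0.12, "jaw": 0.05}, {"translation": [0, 0, 0], "spin": 0.12, "jaw": 0.05}, {"translation": [0, 0, 0], "spin": 0.12, "jaw": 0.05}, {"translation": [0, 0, 0], "spin": 0.12, "jaw": 0.05}, {"translation": [0, 0, 0], "spin": 0.12, "jaw": 0.05}, {"translation": [0, 0, 0], "spin": 0.12, "jaw": 0.05}, {"translation": [0, 0, 0], "spin": 0.12, "jaw": 0.05}])

```text
time: 32.88
tool_pos: [598.6, 68.7, 324.7]
tcp_rot: [143.6, -30.6, 55.8]
ft_force: [0.6, -0.7, -2.5]
finger_gap: 57.3
grip_force: 65.1
```

Request:
carry_out(commands=[{"translation": [0, 0, 0], "spin": 0.12, "jaw": 0.05}, {"translation": [0, 0, 0], "spin": 0.12, "jaw": 0.05}, {"translation": [0, 0, 0], "spin": 0.12, "jaw": 0.05}, {"translation": [0, 0, 0], "spin": 0.12, "jaw": 0.05}, {"translation": [0, 0, 0], "spin": 0.12, "jaw": 0.05}, {"translation": [0, 0, 0], "spin": 0.12, "jaw": 0.05}, {"translation": [0, 0, 0], "spin": 0.08, "jaw": 0.05}, {"translation": [0, 0, 0], "spin": 0, "jaw": 0.05}])

```text
time: 33.55
tool_pos: [598.6, 68.7, 325.0]
tcp_rot: [-179.4, -46.1, -0.4]
ft_force: [0.1, 0.2, -2.2]
finger_gap: 57.5
grip_force: 65.1
```

```bash
python3 - <<'E'
from fit import *
p=r.snapshot("scene")
s=r.sense();print(s['joint_pos'].round(1),s['tool_pos'].round(1),s['tcp_rot'].round(2),s['time'],s['finger_gap'],s['grip_force'])
u=proj(p,s['tool_pos']+[36,0,13])[0].round().astype(int)
c=p["pixels"][max(0,u[1]-50):u[1]+50,u[0]-65:u[0]+65];cv2.imwrite("pics/u2.png",cv2.resize(c,None,fx=5,fy=5,interpolation=cv2.INTER_CUBIC))
E
```

```text
[  2.6 -36.1 123.6  -2.1  46.3  93.3] [598.6  68.8 325.5] [-1.7967e+02 -4.6150e+01  2.0000e-02] 33.6 57.439438394715175 65.12762099504471
```

View pics/u2.png

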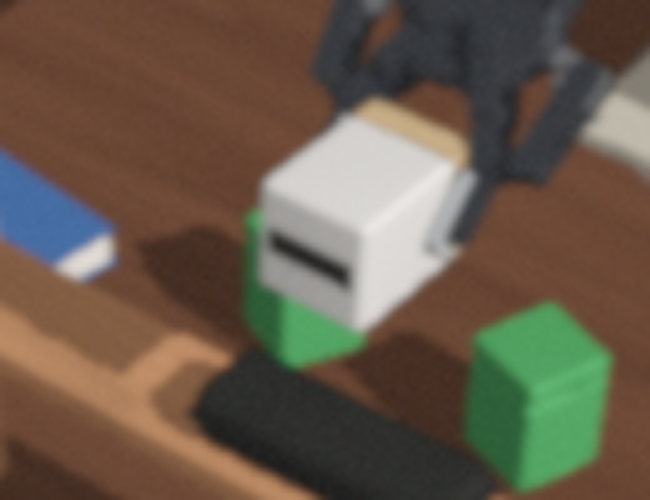

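```bash
python3 - <<'E'
from arm import *
np.set_printoptions(precision=1,suppress=True)
q=np.array([2.6,-36,123.6,-2,46,-87])
for a in np.linspace(0,1,6):
    t=np.array([598.6,68.8,325])*(1-a)+a*np.array([515,352,170]);q,e=ik6(t,tool(46.5,180),q);print(t.round(),q,round(e,1))
for z in (120,54): q,e=ik6(np.array([515,352,z]),tool(46.5,180),q);print(z,q,round(e,1))
from fit import *
p=r.snapshot("side");print(fit(p,"tray",(130,130,22),(502,353)))
E
```

```text
[599.  69. 325.] [  3.  -36.6 124.2  -3.1  46.  -85.8] 0.0
[582. 125. 294.] [ 13.  -36.  127.  -13.6  44.  -71.1] 0.0
[565. 182. 263.] [ 22.9 -32.7 128.2 -24.4  43.  -55.4] 0.0
[548. 239. 232.] [ 32.2 -26.9 127.7 -34.5  43.  -39.8] 0.0
[532. 295. 201.] [ 40.6 -19.2 125.5 -43.   43.8 -25.6] 0.0
[515. 352. 170.] [ 47.9 -10.4 121.8 -49.3  45.2 -13.4] 0.0
120 [ 47.9  -5.3 123.2 -54.8  41.2  -5.9] 0.0
54 [ 47.9   3.  123.8 -64.2  36.7   6.2] 0.0
(array([502.8, 354.9,  -0.2]), np.float64(-0.942), 0.86)
```

Request:
carry_out(commands=[{"translation": [0, 0, 0], "spin": -0.06, "jaw": 0.05}, {"translation": [0, 0, 0], "spin": -0.12, "jaw": 0.05}, {"translation": [0, 0, 0], "spin": -0.12, "jaw": 0.05}, {"translation": [0, 0, 0], "spin": -0.12, "jaw": 0.05}, {"translation": [0, 0, 0], "spin": -0.12, "jaw": 0.05}, {"translation": [0, 0, 0], "spin": -0.12, "jaw": 0.05}, {"translation": [0, 0, 0], "spin": -0.12, "jaw": 0.05}, {"translation": [0, 0, 0], "spin": -0.12, "jaw": 0.05}])

```text
time: 34.37
tool_pos: [599.0, 68.8, 328.4]
tcp_rot: [140.6, -26.7, 61.9]
ft_force: [0.1, 1.5, -3.1]
finger_gap: 57.5
grip_force: 65.2
```

Request:
carry_out(commands=[{"translation": [0, 0, 0], "spin": -0.12, "jaw": 0.05}, {"translation": [0, 0, 0], "spin": -0.12, "jaw": 0.05}, {"translation": [0, 0, 0], "spin": -0.12, "jaw": 0.05}, {"translation": [0, 0, 0], "spin": -0.12, "jaw": 0.05}, {"translation": [0, 0, 0], "spin": -0.12, "jaw": 0.05}, {"translation": [0, 0, 0], "spin": -0.12, "jaw": 0.05}, {"translation": [0, 0, 0], "spin": -0.12, "jaw": 0.05}, {"translation": [0, 0, 0], "spin": -0.12, "jaw": 0.05}])

```text
time: 35.03
tool_pos: [599.0, 68.8, 328.4]
tcp_rot: [134.9, 12.0, 102.2]
ft_force: [-0.9, -0.1, -3.1]
finger_gap: 57.5
grip_force: 65.2
```

Request:
carry_out(commands=[{"translation": [0, 0, 0], "spin": -0.12, "jaw": 0.05}, {"translation": [0, 0, 0], "spin": -0.12, "jaw": 0.05}, {"translation": [0, 0, 0], "spin": -0.12, "jaw": 0.05}, {"translation": [0, 0, 0], "spin": -0.12, "jaw": 0.05}, {"translation": [0, 0, 0], "spin": -0.12, "jaw": 0.05}, {"translation": [0, 0, 0], "spin": -0.12, "jaw": 0.05}, {"translation": [0, 0, 0], "spin": -0.12, "jaw": 0.05}, {"translation": [0, 0, 0], "spin": -0.12, "jaw": 0.05}])

```text
time: 35.7
tool_pos: [599.0, 68.8, 328.4]
tcp_rot: [161.7, 43.4, 154.8]
ft_force: [-0.5, 0.1, -3.4]
finger_gap: 57.3
grip_force: 65.2
```

Request:
carry_out(commands=[{"translation": [0, 0, 0], "spin": -0.107, "jaw": 0.05}, {"translation": [0, 0, 0], "spin": -0.107, "jaw": 0.05}, {"translation": [0, 0, 0], "spin": -0.106, "jaw": 0.05}, {"translation": [0.0189, 0.0314, 0.0051], "spin": 0, "jaw": 0.05}, {"translation": [0.0189, 0.0314, 0.0051], "spin": 0, "jaw": 0.05}, {"translation": [0.0189, 0.0314, 0.0051], "spin": 0, "jaw": 0.05}, {"translation": [0.0189, 0.0314, 0.0051], "spin": 0, "jaw": 0.05}, {"translation": [0.0189, 0.0314, 0.0051], "spin": 0, "jaw": 0.05}])

```text
time: 36.37
tool_pos: [551.3, 227.8, 243.4]
tcp_rot: [179.6, 46.5, 180.0]
ft_force: [0.9, -1.0, -2.9]
finger_gap: 57.4
grip_force: 65.3
```

Request:
carry_out(commands=[{"translation": [0.0189, 0.0314, 0.0051], "spin": 0, "jaw": 0.05}, {"translation": [0.0189, 0.0314, 0.0051], "spin": 0, "jaw": 0.05}, {"translation": [0.0189, 0.0314, 0.0051], "spin": 0, "jaw": 0.05}, {"translation": [0.0189, 0.0314, 0.0051], "spin": 0, "jaw": 0.05}, {"translation": [0, 0, 0], "spin": 0, "jaw": 0.05}, {"translation": [0, 0, 0], "spin": 0, "jaw": 0.05}, {"translation": [0, 0, 0], "spin": 0, "jaw": 0.05}, {"translation": [0, 0, 0], "spin": 0, "jaw": 0.05}])

```text
time: 37.03
tool_pos: [514.9, 351.8, 177.2]
tcp_rot: [179.4, 46.5, 179.7]
ft_force: [-0.2, 0.6, -2.6]
finger_gap: 57.4
grip_force: 66.0
```

```bash
python3 - <<'E'
from fit import *
p=r.snapshot("side")
s=r.sense();print(s['joint_pos'].round(1),s['tool_pos'].round(1),s['tcp_rot'].round(2),s['time'],s['finger_gap'],s['grip_force'])
t=s['tool_pos']
for d in r.landmark_of(p,"jar_1"):print(d["xy"],onz(p,d["xy"],t[2]-49).round(0),round(d["score"],2))
E
```

```text
[ 47.5 -10.9 121.5 -48.4  45.2 -14.5] [515.1 351.6 177.7] [179.37  46.51 179.64] 37.0833 57.484714906273105 66.01738348603249
[162.3, 280.7] [502. 353. 129.] 0.89
[301.9, 268.0] [312. 141. 129.] 0.87
[335.0, 233.7] [318.   6. 129.] 0.8
[346.4, 175.3] [ 421. -211.  129.] 0.61
[215.3, 193.4] [626.  73. 129.] 0.53
[165.0, 323.4] [419. 418. 129.] 0.41
```

Request:
carry_out(commands=[{"translation": [0.0124, 0, 0.0118], "spin": 0, "jaw": 0.05}, {"translation": [0.0124, 0, 0.0118], "spin": 0, "jaw": 0.05}, {"translation": [0.0124, 0, 0.0118], "spin": 0, "jaw": 0.05}, {"translation": [0.0124, 0, 0.0118], "spin": 0, "jaw": 0.05}, {"translation": [0.0124, 0, 0.0118], "spin": 0, "jaw": 0.05}, {"translation": [0.0124, 0, 0.0118], "spin": 0, "jaw": 0.05}, {"translation": [0.0124, 0, 0.0118], "spin": 0, "jaw": 0.05}, {"translation": [0, 0, 0], "spin": 0, "jaw": 0.05}])

```text
time: 37.8
tool_pos: [514.2, 351.6, 54.9]
tcp_rot: [179.5, 46.4, 179.8]
ft_force: [-0.5, -0.2, -2.5]
finger_gap: 57.7
grip_force: 66.2
```

Request:
carry_out(commands=[{"translation": [0.0015, 0, 0.0014], "spin": 0, "jaw": 0.05}, {"translation": [0, 0, 0], "spin": 0, "jaw": 0.05}, {"translation": [0, 0, 0], "spin": 0, "jaw": 0.05}, {"translation": [0, 0, 0], "spin": 0, "jaw": 0.05}, {"translation": [0, 0, 0], "spin": 0, "jaw": 0.05}, {"translation": [0, 0, 0], "spin": 0, "jaw": 0.05}, {"translation": [0, 0, 0], "spin": 0, "jaw": 0.05}, {"translation": [0, 0, 0], "spin": 0, "jaw": 0.05}])

```text
time: 38.47
tool_pos: [514.3, 353.1, 54.6]
tcp_rot: [179.4, 46.4, 179.8]
ft_force: [-0.6, -1.0, -2.7]
finger_gap: 57.3
grip_force: 66.1
```

Request:
carry_out(commands=[{"translation": [0.0008, 0, 0.0007], "spin": 0, "jaw": 0.05}, {"translation": [0, 0, 0], "spin": 0, "jaw": 0.05}, {"translation": [0.0006, 0, 0.0005], "spin": 0, "jaw": 0.05}, {"translation": [0, 0, 0], "spin": 0, "jaw": 0.05}, {"translation": [0, 0, 0], "spin": 0, "jaw": 0.05}, {"translation": [0, 0, 0], "spin": 0, "jaw": 0.05}, {"translation": [0, 0, 0], "spin": 0, "jaw": 0.05}, {"translation": [0, 0, 0], "spin": 0, "jaw": 0.05}])

```text
time: 39.13
tool_pos: [514.9, 353.4, 54.0]
tcp_rot: [179.4, 46.5, 179.7]
ft_force: [-4.2, -2.5, 6.4]
finger_gap: 57.7
grip_force: 67.1
```

Contact. Release, then rise straight up.

Request:
carry_out(commands=[{"translation": [0, 0, 0], "spin": 0, "jaw": 0.065}, {"translation": [0, 0, 0], "spin": 0, "jaw": 0.085}, {"translation": [0, 0, 0], "spin": 0, "jaw": 0.085}, {"translation": [0, 0, 0], "spin": 0, "jaw": 0.085}, {"translation": [0, 0, 0], "spin": 0, "jaw": 0.085}, {"translation": [0, 0, 0], "spin": 0, "jaw": 0.085}, {"translation": [0, 0, 0], "spin": 0, "jaw": 0.085}, {"translation": [0, 0, 0], "spin": 0, "jaw": 0.085}])

```text
time: 39.8
tool_pos: [514.2, 353.0, 52.6]
tcp_rot: [179.5, 46.4, 179.8]
ft_force: [0.1, -0.4, 0.5]
finger_gap: 85.2
grip_force: 0.0
```

Request:
carry_out(commands=[{"translation": [-0.012, 0, -0.0115], "spin": 0, "jaw": 0.085}, {"translation": [-0.0181, 0, -0.0172], "spin": 0, "jaw": 0.085}, {"translation": [-0.0181, 0, -0.0172], "spin": 0, "jaw": 0.085}, {"translation": [-0.0181, 0, -0.0172], "spin": 0, "jaw": 0.085}, {"translation": [-0.0181, 0, -0.0172], "spin": 0, "jaw": 0.085}, {"translation": [-0.0181, 0, -0.0172], "spin": 0, "jaw": 0.085}, {"translation": [-0.0181, 0, -0.0172], "spin": 0, "jaw": 0.085}, {"translation": [0, 0, 0], "spin": 0, "jaw": 0.085}])

```text
time: 40.47
tool_pos: [516.2, 354.1, 226.8]
tcp_rot: [178.9, 46.8, 179.4]
ft_force: [0.8, 0.8, 0.7]
finger_gap: 85.2
grip_force: 0.0
```

```bash
python3 - <<'E'
from fit import *
s=r.sense();print(s['tool_pos'].round(1),s['time'],s['finger_gap'])
p=r.snapshot("scene");q=r.snapshot("side")
cv2.imwrite("pics/end.png",np.hstack([p["pixels"],q["pixels"]])[:, :]) if 0 else cv2.imwrite("pics/end.png",cv2.resize(np.vstack([p["pixels"][90:290,130:490],q["pixels"][130:340,80:440]]),(526,600)))
E
```

```text
[516.2 354.1 226.8] 40.4667 85.18642521803561
```

View pics/end.png

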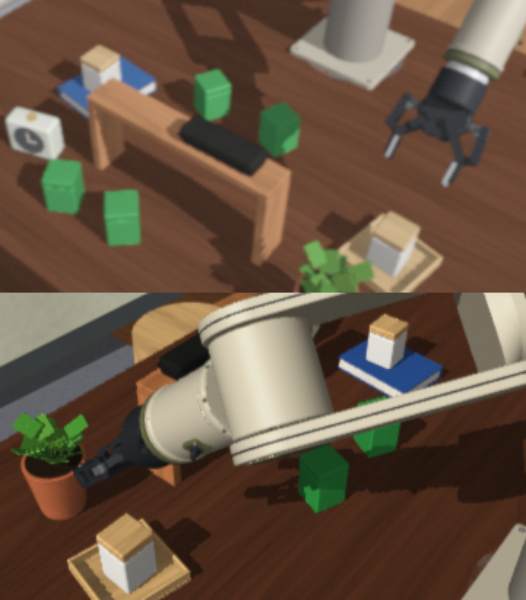

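Ring jar stands upright on the book (top left, about (100,70)), and the bar jar stands upright in the tray (about (392,245)). Plant, clock, case and green jars are where they were, and the gripper is clear.

```bash
python3 -c "
from bench import r;print(r.hand_in())"
```

```text
the job is handed in; nothing more can be done
None
```

Job handed in at about 40 s: both jars were tipped about 93° and their undersides read, the ring jar stands upright on the book, the bar jar stands upright in the tray, and the plant, clock and glasses case look undisturbed.

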